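Gauge the blind bore and fit the rest post that suits its depth

TASK

The meter rest jig is missing its middle post. Stand the depth rod in the open bore and gently feel for the bottom, put the rod back upright in its own hole in the rack, then take the longest post that will not stand higher there than the two black-capped posts and lower it gently until it stands fully home in the bore. Leave the other two posts in their places in the rack, do not press hard on the jig with the rod or a post (stay under 25 N), and do not disturb the loose things around.

Things in the scene. Friction and masses are not known exactly. Their poses are not given: they have to be found in the camera images.
- jig: aluminium block fixed to the bench, 70 (its x) x 250 (its y) x 60 mm tall; origin at the centre of its underside; yaw varies. Two fixed steel posts with black caps, 16 mm thick, stand on its top face at y = +85 and -85, tops 50 mm above the face; bolt heads 3 mm high at the corners. At the middle of the face one open vertical blind bore, a short red line on each side
- bore_mouth (a point): centre of the mouth of the open bore, on the jig's top face, 60 mm above the bench; axes as the jig's. Bore: round, 18 mm in diameter, slight chamfer; its flat bottom lies 25 to 53 mm below the mouth, different each time and not to be seen from outside, and is a firm spring-backed pad that starts to give at about 2 N, then 1 mm for every 4 N, 6 mm at most
- rack: wooden block fixed to the bench, 62 (its x) x 240 (its y) x 42 mm tall; origin at the centre of its underside; yaw varies. Four vertical holes 19 mm in diameter, bottoms 8 mm above the bench, in a row at y = -95, -15, +40, +95. The rod stands in the hole at -95, the three posts in the others in any order
- rack_rod_hole (a point): centre of the bottom of the depth rod's own hole in the rack (y = -95 mm), 8 mm above the bench
- depth_rod: steel depth rod, upright in the rack, 122 mm long, 0.2 kg; origin at the centre of its lower end, z along the rod. Lower 60 mm: 16 mm in diameter with thin black rings 24, 34 and 44 mm from the end; above it a neck 12 mm in diameter; the top 42 mm is a black grip 20 mm in diameter
- rod_tip (a point): the centre of the rod's lower end (same point as the body's origin)
- post_red: loose round steel rest post with a red cap, 74 mm long, 16 mm in diameter over its whole length, chamfered foot, 0.13 kg, upright in the rack; origin at the centre of its foot, z up
- post_red_top (a point): centre of the top of the red-capped post, 74 mm above its foot
- post_yellow: loose round steel rest post with a yellow cap, 84 mm long, 16 mm in diameter over its whole length, chamfered foot, 0.13 kg, upright in the rack; origin at the centre of its foot, z up
- post_yellow_top (a point): centre of the top of the yellow-capped post, 84 mm above its foot
- post_blue: loose round steel rest post with a blue cap, 94 mm long, 16 mm in diameter over its whole length, chamfered foot, 0.13 kg, upright in the rack; origin at the centre of its foot, z up
- post_blue_top (a point): centre of the top of the blue-capped post, 94 mm above its foot
- register_cup_1: bystander: grey lidded plastic cup, 67 mm across, 65 mm tall ; loose, on the bench
- screwdriver_1: bystander: red-handled screwdriver lying flat, 192 mm long ; loose, on the bench
There are look-alikes about, which are no part of the job. What is shaped like the depth_rod but green or purple is not meant.

How it is judged:
By the outcome, as a careful person would: the job done as asked, in the order asked, and still so for the second after the job is handed in, with the robot touching nothing.
It also fails if it takes over 67 s, if anything falls off the work surface, if the arm or the gripper's body presses on something with over 40 N, if the wrist force passes 120 N, or if a joint passes its speed limit or range.

ROBOT

A 6-joint arm with a two-finger parallel gripper is mounted at the origin on a cart in front of the work surface, level with it; the furniture and walls round the work are solid. World frame = base frame: x ahead of the robot, y to its left, z up, the work surface at z = 0. Lengths are in mm, angles in rad, forces in N, time in s.
With the tool pointing down it reaches from about 350 to 875 mm from the base axis. Payload 4.2 kg.
Tool frame: the origin (TCP) lies midway between the tips of the shut fingers; the grasp point (between the pads) lies 19 mm behind it; z points along the fingers, y is the line along which they close (so a half turn about z gives the same grasp; the last joint's range is limited). The gripper opens to 85 mm and grips with 20 to 120 N. Pads are 22 mm wide; open, the fingers measure 114 mm over their backs; the gripper's body (76 mm by 85 mm) begins 54 mm behind the grasp point. The pads swing forward as they close: fully open they stand 13 mm farther back than shut.
Start: joints at [1.403, 0.385, 0.008, 0, -1.194, -0.259], TCP at [258.691, 568.927, 231.312] pointing down, gripper open.
Joint ranges: [-3.14, 3.14], [-1.21, 2.06], [-1.07, 1.41], [-3.16, 2.05], [-2.99, -0.16], [-3.1, 3.1]. Speed limits (rad/s): [2.79, 2.79, 3.14, 3.14, 3.14, 3.14].

INTERFACE

Orientations are given as a unit quaternion [x, y, z, w].
In Python, from bench import arm gives the robot as it stands.
- The arm moves only by the tool send_rows, never from a script. Its argument "targets" is a list of rows, each an object of numbers: "gripper": the gripper command: -1 is fully open, 1 is shut, values between are in proportion; "x", "y", "z": the shift along the tool's x, y, z in cm; "ax", "ay", "az": the turn, a rotation vector about the tool's x, y, z in degrees. A call has 1 to 5 rows; each row shifts and turns the commanded pose from where the row before left it, along the tool's axes as they then stand; what a row does not reach is not made up. A row lasts 1/12 s, in which the tool goes at most 41.7 mm and 7.16 degrees, less where a joint would pass 70% of its speed; a pose out of reach is approached as far as the arm can. A call is refused whole if a number of a shift passes 4.17 or a number of a turn 7.16, either way. A call with a gripper value outside its range is refused whole. The fingers move at their own pace and stop on an object; the grip force is fixed at half the most. Time passes only in rows, so rows that do not move let the fingers close. It gives the time, the measured TCP pose, the force, the opening and the grip force at its end, in the units of the state.
- arm.read_state(): the state, without advancing time (a new reading comes with each control period).
- arm.get_image(name): name is "scene" or "top"; returns (picture, depth): 480x640x3 uint8, red, green, blue; 480x640 float32, mm along the optical axis (not along the pixel's ray), 0 where there is no reading.
- arm.camera_model(name): a dict with "fx", "fy", "cx", "cy" (pixels), "cam_to_world" (4x4, takes a point from camera to world coordinates). Camera axes: x right, y down, z forward; pixel columns grow to the right and rows downward; lengths in mm; the calibration is good to about 2 mm. A picture is of the moment at which its call begins. camera_model takes no time and is no camera call.
- arm.job_done(): hands the job in; it is judged then, once.
Trained networks look in the newest picture that a camera, given by its name, has taken for a name from the list of things; names that differ only in an ending like _2 or _b are one class to them, and where a whole thing is asked for, a point or a joint stands for the part that bears it (a point fixed in the world has none). Each returns a list of dicts, best first, with "score" (0 to 1); they miss things now and then, are a little off and sometimes report something else, mostly with a low value. They report only what shows in the picture. A call takes as long as a camera call. They do not tell look-alikes from the thing itself.
- arm.boxes_of(camera, thing): "rect" ([left, top, width, height] in pixels, round what is visible of it).
The state is a dict: "clock": time; "joints": joint angles; "joint_vel": joint speeds; "joint_efforts": joint torques, N m; "position": TCP position; "ee_rot": TCP orientation; "contact_force": force on the tool from outside, world axes, zero at the start; "wrist_torque": the same for the moment, N m; "gripper_width": finger opening in mm; "grasp_force": force on a finger pad.
Only numpy, scipy, OpenCV 4.12 (cv2) and the standard library are available. Lean on these libraries where they do the work, as an engineer would, in place of code of your own. Each camera call takes 0.05 s, during which the arm holds its last target. There are 200 camera calls.

## Working session

There is one attempt and no reset: what is moved stays moved. The work goes in short steps, Python scripts to look and compute and a tool call to move; the robot and the scene stay as the last step left them, time stands still between calls to the robot, and variables do not carry over. Pictures are saved under pics/ and viewed, at most 10 in all, crops included, and the job is handed in when it is done.

Besides the shell and the picture viewer there is one more tool, called after "Emit:" as a command line: name --argument value ..., lists and objects as JSON in quotes. send_rows: Moves the arm, as the interface text tells. Its arguments: {"type":"object","properties":{"targets":{"type":"array"}},"required":["targets"]}

```bash
mkdir -p pics; ls; cat > h.py <<'E'
import numpy as np,cv2
from bench import arm
def pts(name,d):
    m=arm.camera_model(name);v,u=np.mgrid[0:480,0:640]
    P=np.stack([(u-m["cx"])/m["fx"]*d,(v-m["cy"])/m["fy"]*d,d,np.ones_like(d)],-1)
    return (P@np.array(m["cam_to_world"]).T)[...,:3]
def save(img,f): cv2.imwrite(f,cv2.cvtColor(img,cv2.COLOR_RGB2BGR))
E
python3 - <<'E'
from h import *
for c in("scene","top"):
    i,d=arm.get_image(c);save(i,f"pics/{c}0.png");np.savez(f"{c}0.npz",i=i,d=d)
    print(c,np.round(arm.camera_model(c)["cam_to_world"],2).tolist(),arm.camera_model(c)["fx"])
for t in["jig","rack","depth_rod","post_red","post_yellow","post_blue","bore_mouth","register_cup_1","screwdriver_1"]:
    print(t,[(np.round(b["rect"]).tolist(),round(b["score"],2)) for b in arm.boxes_of("top",t)[:3]])
s=arm.read_state();print(s)
E
```

```text
pics
scene [[0.9, -0.29, 0.34, 162.72], [-0.44, -0.59, 0.68, -952.56], [0.0, -0.76, -0.65, 942.09], [0.0, 0.0, 0.0, 1.0]] 578.6161579243778
top [[-0.02, -0.99, 0.13, 411.36], [-1.0, 0.02, 0.0, -106.21], [-0.0, -0.13, -0.99, 1486.31], [0.0, 0.0, 0.0, 1.0]] 586.3116037473277
jig [([152.0, 247.0, 110.0, 52.0], 0.71)]
rack [([312.0, 253.0, 95.0, 52.0], 0.91)]
depth_rod [([424.0, 281.0, 16.0, 10.0], 0.66), ([391.0, 259.0, 14.0, 10.0], 0.45)]
post_red [([362.0, 273.0, 6.0, 5.0], 0.38)]
post_yellow []
post_blue [([339.0, 280.0, 12.0, 5.0], 0.43)]
bore_mouth [([150.0, 246.0, 110.0, 49.0], 0.69)]
register_cup_1 [([396.0, 180.0, 29.0, 28.0], 0.98)]
screwdriver_1 [([435.0, 217.0, 68.0, 18.0], 0.84)]
{'clock': 0.55, 'joints': array([ 1.40261329e+00,  3.84696145e-01,  7.86963575e-03, -4.22241819e-05,
       -1.19399752e+00, -2.58592764e-01]), 'joint_vel': array([-0.00010191,  0.00027797,  0.00055632,  0.00052432,  0.00114424,
       -0.0004176 ]), 'joint_efforts': array([ 3.56770333e-04, -3.91761482e+01,  1.88490468e+01,  4.18805882e+00,
       -5.15605789e-04, -1.41442580e-06]), 'position': array([258.66973471, 568.91685864, 231.29622257]), 'ee_rot': array([ 9.77317416e-01, -2.11779760e-01, -1.89849788e-05,  1.47230755e-05]), 'contact_force': array([-1.01144013, -0.69299877, -1.5692225 ]), 'wrist_torque': array([0.00228371, 0.04979475, 0.02231139]), 'grasp_force': 0.0, 'gripper_width': 85.50964016729301}
```

```bash
python3 - <<'E'
from h import *
i=np.load("top0.npz")["i"]
save(cv2.resize(i[165:325,140:520],None,fx=2.1,fy=2.1,interpolation=cv2.INTER_CUBIC),"pics/t1.png")
E
```

```text
(no output)
```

View pics/t1.png

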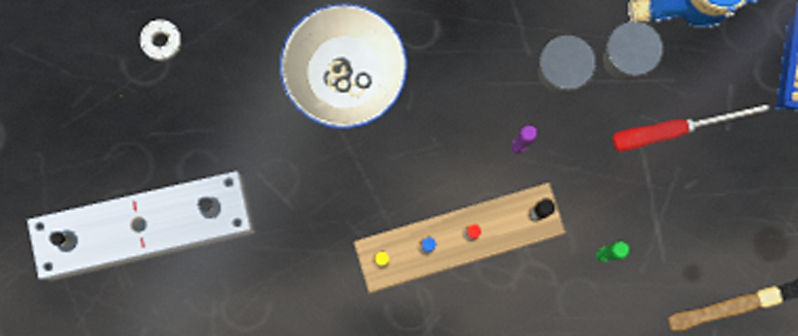

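View pics/scene0.png

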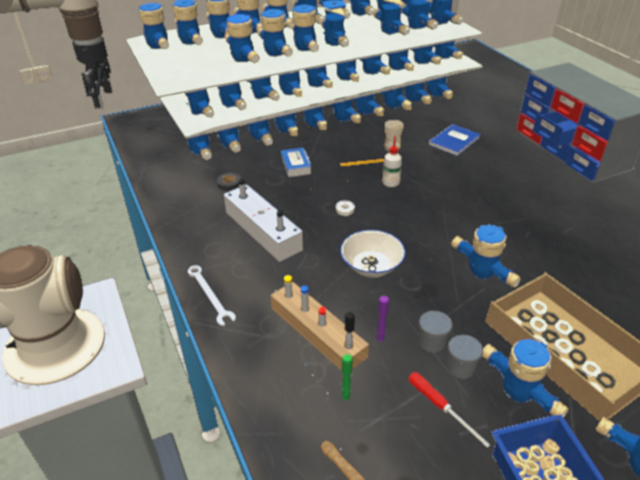

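The top crop shows the jig at left (bore at crop (138,224)). The rack is in the middle, holding yellow (381,259), blue (428,244), red (473,232) and the black rod (543,208). The purple and green look-alikes stand nearby, at (525,138) and (615,250).

```bash
cat > m.py <<'E'
from h import *
def block(P,i,x0,x1,y0,y1,zlo,zhi,L,W):
    m=np.zeros(P.shape[:2],bool);m[y0:y1,x0:x1]=1
    m&=(P[...,2]>zlo)&(P[...,2]<zhi)
    q=P[m];r=cv2.minAreaRect(q[:,:2].astype(np.float32));b=cv2.boxPoints(r)
    e=[b[1]-b[0],b[2]-b[1]];e=max(e,key=np.linalg.norm);a=np.degrees(np.arctan2(e[1],e[0]))
    print("block c",np.round(r[0],1),"size",np.round(r[1],1),"long axis deg",round(a,2),"z",np.median(q[:,2]).round(1),"mean",q[:,:2].mean(0).round(1))
if __name__=="__main__":
    D=np.load("top0.npz");i,d=D["i"],D["d"];P=pts("top",d)
    block(P,i,145,270,240,310,55,65,250,70)
    block(P,i,300,415,245,310,37,47,240,62)
    hsv=cv2.cvtColor(i,cv2.COLOR_RGB2HSV)
    v,u=np.mgrid[0:480,0:640]
    R=(u>305)&(u<412)&(v>248)&(v<310)
    H,S,V=[hsv[...,k].astype(int) for k in range(3)]
    for n,m in dict(yellow=(H>26)&(H<34)&(S>180)&(V>150),blue=(H>100)&(H<125)&(S>120),red=((H<5)|(H>175))&(S>150)&(V>120),top=(P[...,2]>115)).items():
        q=P[m&R];print(n,len(q),np.median(q,0).round(1) if len(q) else "",(q.min(0)+q.max(0)).round(1)/2 if len(q) else "")
    # bore: dark at jig centre
    B=(u>195)&(u<217)&(v>262)&(v<282)&(V<150)&(S<100)
    q=P[B];print("bore px",len(q),u[B].mean(),v[B].mean(),np.median(q,0).round(1))
    # ray-plane of bore px at z=60
    c=arm.camera_model("top");T=np.array(c["cam_to_world"])
    def ray(uu,vv,z):
        r=T[:3,:3]@[(uu-c["cx"])/c["fx"],(vv-c["cy"])/c["fy"],1];return (T[:3,3]+r*(z-T[2,3])/r[2]).round(1)
    print(ray(u[B].mean(),v[B].mean(),60))
    for n,R2 in dict(cup=(380,430,175,215),green=(420,445,275,295),purple=(380,400,220,240)).items():
        s=np.s_[R2[2]:R2[3],R2[0]:R2[1]];q=P[s].reshape(-1,3);q=q[q[:,2]>40];print(n,q.min(0).round(),q.max(0).round())
E
python3 m.py
```

```text
block c [529.6 167.5] size [ 70.8 250.9] long axis deg -78.12 z 59.9 mean [529.6 166.8]
block c [ 508.4 -206. ] size [ 62.1 240. ] long axis deg -74.35 z 41.7 mean [ 507.6 -204.1]
yellow 31 [ 481.8 -113.8   92.2] [ 482.8 -114.8   91.4]
blue 32 [ 496.6 -167.9  102.4] [ 496.65 -168.9    62.45]
red 32 [ 510.9 -220.3   82.1] [ 511.5  -222.5    63.25]
top 87 [ 530.6 -293.2  130.2] [ 477.7  -205.65  800.9 ]
bore px 34 205.58823529411765 271.6764705882353 [531.  172.7  29.4]
[528.8 166.7  60. ]
cup [ 411. -388.   52.] [ 743. -106. 1486.]
green [ 411. -389.   42.] [ 494. -106. 1486.]
purple [ 411. -291.   41.] [ 628. -106. 1486.]
```

Emit:
send_rows --targets '[{"x": 2.68, "y": 2.97, "z": 0, "gripper": -1}, {"x": 2.68, "y": 2.97}, {"x": 2.68, "y": 2.97}, {"x": 2.68, "y": 2.97}, {"x": 2.68, "y": 2.97}]'

```text
$.targets[0]: bad value
```

Emit:
send_rows --targets '[{"x": 2.68, "y": 2.97, "z": 0, "ax": 0, "ay": 0, "az": 0, "gripper": -1}, {"x": 2.68, "y": 2.97, "z": 0, "ax": 0, "ay": 0, "az": 0, "gripper": -1}, {"x": 2.68, "y": 2.97, "z": 0, "ax": 0, "ay": 0, "az": 0, "gripper": -1}, {"x": 2.68, "y": 2.97, "z": 0, "ax": 0, "ay": 0, "az": 0, "gripper": -1}, {"x": 2.68, "y": 2.97, "z": 0, "ax": 0, "ay": 0, "az": 0, "gripper": -1}]'

```text
clock: 0.97
position: [319.4, 376.5, 231.4]
ee_rot: [0.977, -0.211, 0.0, -0.0]
contact_force: [0.6, 0.0, 0.6]
gripper_width: 85.2
grasp_force: 0.0
```

Emit:
send_rows --targets '[{"x": 2.68, "y": 2.97, "z": 0, "ax": 0, "ay": 0, "az": 0, "gripper": -1}, {"x": 2.68, "y": 2.97, "z": 0, "ax": 0, "ay": 0, "az": 0, "gripper": -1}, {"x": 2.68, "y": 2.97, "z": 0, "ax": 0, "ay": 0, "az": 0, "gripper": -1}, {"x": 2.68, "y": 2.97, "z": 0, "ax": 0, "ay": 0, "az": 0, "gripper": -1}, {"x": 2.68, "y": 2.97, "z": 0, "ax": 0, "ay": 0, "az": 0, "gripper": -1}]'

```text
clock: 1.38
position: [379.8, 185.8, 231.8]
ee_rot: [0.977, -0.211, 0.0, -0.001]
contact_force: [0.9, -0.2, -0.1]
gripper_width: 85.3
grasp_force: 0.0
```

Emit:
send_rows --targets '[{"x": 2.68, "y": 2.97, "z": 0, "ax": 0, "ay": 0, "az": 0, "gripper": -1}, {"x": 2.68, "y": 2.97, "z": 0, "ax": 0, "ay": 0, "az": 0, "gripper": -1}, {"x": 2.68, "y": 2.97, "z": 0, "ax": 0, "ay": 0, "az": 0, "gripper": -1}, {"x": 2.68, "y": 2.97, "z": 0, "ax": 0, "ay": 0, "az": 0, "gripper": -1}, {"x": 2.68, "y": 2.97, "z": 0, "ax": 0, "ay": 0, "az": 0, "gripper": -1}]'

```text
clock: 1.8
position: [440.4, -5.0, 231.9]
ee_rot: [0.977, -0.212, 0.001, -0.0]
contact_force: [1.4, -0.0, 0.7]
gripper_width: 85.4
grasp_force: 0.0
```

Emit:
send_rows --targets '[{"x": 2.68, "y": 2.97, "z": 0, "ax": 0, "ay": 0, "az": 0, "gripper": -1}, {"x": 2.68, "y": 2.97, "z": 0, "ax": 0, "ay": 0, "az": 0, "gripper": -1}, {"x": 2.68, "y": 2.97, "z": 0, "ax": 0, "ay": 0, "az": 0, "gripper": -1}, {"x": 2.68, "y": 2.97, "z": 0, "ax": 0, "ay": 0, "az": 0, "gripper": -1}, {"x": 0, "y": 0, "z": 0, "ax": 0, "ay": 0, "az": 7.1, "gripper": -1}]'

```text
clock: 2.22
position: [490.0, -160.9, 231.0]
ee_rot: [0.961, -0.275, 0.0, 0.001]
contact_force: [1.4, 0.8, 0.3]
gripper_width: 85.3
grasp_force: 0.0
```

Emit:
send_rows --targets '[{"x": 0, "y": 0, "z": 0, "ax": 0, "ay": 0, "az": 7.1, "gripper": -1}, {"x": 0, "y": 0, "z": 0, "ax": 0, "ay": 0, "az": 7.1, "gripper": -1}, {"x": 0, "y": 0, "z": 0, "ax": 0, "ay": 0, "az": 7.1, "gripper": -1}, {"x": 0, "y": 0, "z": 0, "ax": 0, "ay": 0, "az": 7.1, "gripper": -1}, {"x": 0, "y": 0, "z": 0, "ax": 0, "ay": 0, "az": 7.1, "gripper": -1}]'

```text
clock: 2.63
position: [488.6, -155.7, 231.4]
ee_rot: [0.832, -0.555, 0.0, -0.0]
contact_force: [-0.8, -0.8, 0.5]
gripper_width: 85.5
grasp_force: 0.0
```

Emit:
send_rows --targets '[{"x": 0, "y": 0, "z": 0, "ax": 0, "ay": 0, "az": 7.1, "gripper": -1}, {"x": 0, "y": 0, "z": 0, "ax": 0, "ay": 0, "az": 0, "gripper": -1}]'

```text
clock: 2.8
position: [488.6, -155.6, 231.4]
ee_rot: [0.797, -0.604, 0.0, -0.0]
contact_force: [0.6, -0.6, 0.0]
gripper_width: 85.2
grasp_force: 0.0
```

```bash
cat > g.py <<'E'
import sys
from h import *
from scipy.spatial.transform import Rotation as R
def go(x,y,yaw=-74.35,z=None):
    s=arm.read_state();r=R.from_quat(s["ee_rot"]);p=s["position"]
    M=r.as_matrix();d=np.array([x,y,p[2] if z is None else z])-p
    a=np.degrees(np.arctan2(M[1,0],M[0,0]))
    print("pos",p.round(2),"yaw",a.round(2),"tilt",np.degrees(np.arccos(-M[2,2])).round(2),"cm shift tool",(M.T@d/10).round(3),"az",round(a-yaw,2),"F",s["contact_force"].round(2),"t",s["clock"],"w",s["gripper_width"].round(1),"j",s["joints"].round(2))
if __name__=="__main__": go(*map(float,sys.argv[1:]))
E
python3 - <<'E'
from g import *
go(534,-297.5)
i,d=arm.get_image("scene")
m=arm.camera_model("scene");T=np.linalg.inv(np.array(m["cam_to_world"]))
q=T@[534,-297.5,100,1];print(q[0]/q[2]*m["fx"]+m["cx"],q[1]/q[2]*m["fy"]+m["cy"])
save(cv2.resize(i[230:430,230:490],None,fx=3,fy=3),"pics/s1.png")
E
```

```text
Traceback (most recent call last):
  File "g.py", line 8, in go
    print("pos",p.round(2),"yaw",a.round(2),"tilt",np.degrees(np.arccos(-M[2,2])).round(2),"cm shift tool",(M.T@d/10).round(3),"az",round(a-yaw,2),"F",s["contact_force"].round(2),"t",s["clock"],"w",s["gripper_width"].round(1),"j",s["joints"].round(2))
                                                                                                                                                                                                      ^^^^^^^^^^^^^^^^^^^^^^^^
AttributeError: 'float' object has no attribute 'round'
```

```bash
sed -i 's/s\["gripper_width"\].round(1)/round(float(s["gripper_width"]),1)/' g.py; python3 g.py 534 -297.5; python3 - <<'E'
from h import *
d=np.load("top0.npz")["d"];P=pts("top",d)
q=P[255:278,385:410].reshape(-1,3);q=q[(q[:,2]>124)&(q[:,2]<140)]
print(len(q),q.mean(0).round(1),q.min(0).round(1),q.max(0).round(1))
E
```

```text
pos [ 488.61 -155.57  231.44] yaw -74.28 tilt 0.02 cm shift tool [ 1.4892e+01 -5.2200e-01  1.0000e-03] az 0.07 F [ 0.59 -0.61  0.04] t 2.8 w 85.2 j [ 0.01  0.19 -0.26 -0.   -1.11  0.27]
54 [ 533.5 -296.9  129.7] [ 524.6 -305.1  124.2] [ 543.7 -288.3  136.8]
```

Emit:
send_rows --targets '[{"x": 3.72, "y": -0.13, "z": 0, "ax": 0, "ay": 0, "az": 0, "gripper": -1}, {"x": 3.72, "y": -0.13, "z": 0, "ax": 0, "ay": 0, "az": 0, "gripper": -1}, {"x": 3.72, "y": -0.13, "z": 0, "ax": 0, "ay": 0, "az": 0, "gripper": -1}, {"x": 3.72, "y": -0.13, "z": 0, "ax": 0, "ay": 0, "az": 0, "gripper": -1}, {"x": 0, "y": 0, "z": 3, "ax": 0, "ay": 0, "az": 0, "gripper": -1}]'

```text
clock: 3.22
position: [539.5, -304.1, 206.6]
ee_rot: [0.798, -0.603, 0.008, -0.001]
contact_force: [1.7, -0.8, 0.8]
gripper_width: 85.6
grasp_force: 0.0
```

Emit:
send_rows --targets '[{"x": 0, "y": 0, "z": 3, "ax": 0, "ay": 0, "az": 0, "gripper": -1}, {"x": 0, "y": 0, "z": 0, "ax": 0, "ay": 0, "az": 0, "gripper": -1}, {"x": 0, "y": 0, "z": 0, "ax": 0, "ay": 0, "az": 0, "gripper": -1}]'

```text
clock: 3.47
position: [533.3, -297.3, 170.1]
ee_rot: [0.798, -0.602, -0.002, 0.001]
contact_force: [0.6, -0.1, 0.6]
gripper_width: 85.2
grasp_force: 0.0
```

```bash
python3 g.py 534 -297.5 -74.35 92; python3 - <<'E'
from h import *
i,d=arm.get_image("scene");save(cv2.resize(i[220:430,230:490],None,fx=2.8,fy=2.8),"pics/s1.png")
E
```

```text
pos [ 533.34 -297.31  170.07] yaw -74.04 tilt 0.24 cm shift tool [ 0.05  -0.088  7.807] az 0.31 F [ 0.64 -0.14  0.64] t 3.4667 w 85.2 j [-0.24  0.41 -0.11  0.   -1.05  0.52]
```

View pics/s1.png

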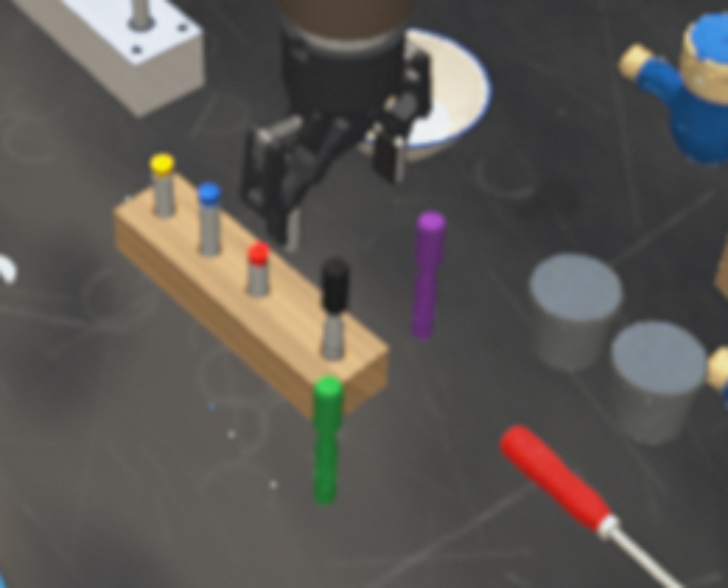

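The picture shows the open gripper over the black rod at (335,285). The fingers straddle the rack, clear of the purple (430,270) and green (326,440) look-alikes.

Emit:
send_rows --targets '[{"x": 0.05, "y": -0.09, "z": 2, "ax": 0, "ay": 0, "az": 0.3, "gripper": -1}, {"x": 0, "y": 0, "z": 2, "ax": 0, "ay": 0, "az": 0, "gripper": -1}, {"x": 0, "y": 0, "z": 2, "ax": 0, "ay": 0, "az": 0, "gripper": -1}, {"x": 0, "y": 0, "z": 1.8, "ax": 0, "ay": 0, "az": 0, "gripper": -1}, {"x": 0, "y": 0, "z": 0, "ax": 0, "ay": 0, "az": 0, "gripper": -1}]'

```text
clock: 3.93
position: [534.6, -296.6, 92.3]
ee_rot: [0.797, -0.604, -0.001, 0.0]
contact_force: [-0.8, 0.1, -0.6]
gripper_width: 85.2
grasp_force: 0.0
```

Emit:
send_rows --targets '[{"x": 0, "y": 0, "z": 0, "ax": 0, "ay": 0, "az": 0, "gripper": 1}, {"x": 0, "y": 0, "z": 0, "ax": 0, "ay": 0, "az": 0, "gripper": 1}, {"x": 0, "y": 0, "z": 0, "ax": 0, "ay": 0, "az": 0, "gripper": 1}, {"x": 0, "y": 0, "z": 0, "ax": 0, "ay": 0, "az": 0, "gripper": 1}, {"x": 0, "y": 0, "z": 0, "ax": 0, "ay": 0, "az": 0, "gripper": 1}]'

```text
clock: 4.35
position: [535.9, -297.7, 94.6]
ee_rot: [0.796, -0.605, 0.001, -0.0]
contact_force: [1.0, -0.7, 0.2]
gripper_width: 25.2
grasp_force: 0.0
```

Emit:
send_rows --targets '[{"x": 0, "y": 0, "z": 0, "ax": 0, "ay": 0, "az": 0, "gripper": 1}, {"x": 0, "y": 0, "z": 0, "ax": 0, "ay": 0, "az": 0, "gripper": 1}, {"x": 0, "y": 0, "z": 0, "ax": 0, "ay": 0, "az": 0, "gripper": 1}, {"x": 0, "y": 0, "z": 0, "ax": 0, "ay": 0, "az": 0, "gripper": 1}, {"x": 0, "y": 0, "z": 0, "ax": 0, "ay": 0, "az": 0, "gripper": 1}]'

```text
clock: 4.77
position: [535.2, -298.0, 94.5]
ee_rot: [0.796, -0.605, 0.0, 0.0]
contact_force: [-2.3, 0.2, 5.6]
gripper_width: 18.5
grasp_force: 58.6
```

```bash
python3 g.py 534 -297.5 -74.35 252
```

```text
pos [ 535.18 -297.98   94.51] yaw -74.43 tilt 0.05 cm shift tool [ -0.064   0.103 -15.749] az -0.08 F [-2.3   0.23  5.6 ] t 4.7667 w 18.5 j [-0.24  0.49 -0.2   0.   -0.88  0.51]
```

Emit:
send_rows --targets '[{"x": 0, "y": 0, "z": -2, "ax": 0, "ay": 0, "az": 0, "gripper": 1}, {"x": 0, "y": 0, "z": -3.4, "ax": 0, "ay": 0, "az": 0, "gripper": 1}, {"x": 0, "y": 0, "z": -3.4, "ax": 0, "ay": 0, "az": 0, "gripper": 1}, {"x": 0, "y": 0, "z": -3.4, "ax": 0, "ay": 0, "az": 0, "gripper": 1}, {"x": 0, "y": 0, "z": -3.4, "ax": 0, "ay": 0, "az": 0, "gripper": 1}]'

```text
clock: 5.18
position: [534.7, -297.0, 249.7]
ee_rot: [0.796, -0.605, -0.001, -0.0]
contact_force: [1.4, -0.8, -2.3]
gripper_width: 18.2
grasp_force: 59.4
```

Emit:
send_rows --targets '[{"x": 0, "y": 0, "z": 0, "ax": 0, "ay": 0, "az": 0, "gripper": 1}, {"x": -3.74, "y": -1, "z": 0, "ax": 0, "ay": 0, "az": 0, "gripper": 1}, {"x": -3.74, "y": -1, "z": 0, "ax": 0, "ay": 0, "az": 0, "gripper": 1}, {"x": -3.74, "y": -1, "z": 0, "ax": 0, "ay": 0, "az": 0, "gripper": 1}, {"x": -3.74, "y": -1, "z": 0, "ax": 0, "ay": 0, "az": 0, "gripper": 1}]'

```text
clock: 5.6
position: [532.9, -141.0, 248.0]
ee_rot: [0.796, -0.606, -0.001, -0.0]
contact_force: [1.9, 0.9, -2.3]
gripper_width: 18.4
grasp_force: 59.4
```

Emit:
send_rows --targets '[{"x": -3.74, "y": -1, "z": 0, "ax": 0, "ay": 0, "az": 0, "gripper": 1}, {"x": -3.74, "y": -1, "z": 0, "ax": 0, "ay": 0, "az": 0, "gripper": 1}, {"x": -3.74, "y": -1, "z": 0, "ax": 0, "ay": 0, "az": 0, "gripper": 1}, {"x": -3.74, "y": -1, "z": 0, "ax": 0, "ay": 0, "az": 0, "gripper": 1}, {"x": -3.74, "y": -1, "z": 0, "ax": 0, "ay": 0, "az": 0, "gripper": 1}]'

```text
clock: 6.02
position: [530.8, 52.9, 248.3]
ee_rot: [0.796, -0.605, -0.001, 0.0]
contact_force: [0.5, 0.1, -2.4]
gripper_width: 18.5
grasp_force: 59.4
```

Emit:
send_rows --targets '[{"x": -3.74, "y": -1, "z": 0, "ax": 0, "ay": 0, "az": 0, "gripper": 1}, {"x": -3.74, "y": -1, "z": 0, "ax": 0, "ay": 0, "az": 0, "gripper": 1}, {"x": -2.5, "y": -0.7, "z": 0, "ax": 0, "ay": 0, "az": 0, "gripper": 1}, {"x": 0, "y": 0, "z": 0, "ax": 0, "ay": 0, "az": 0, "gripper": 1}, {"x": 0, "y": 0, "z": 0, "ax": 0, "ay": 0, "az": 0, "gripper": 1}]'

```text
clock: 6.43
position: [530.3, 155.7, 247.9]
ee_rot: [0.797, -0.604, -0.001, 0.001]
contact_force: [0.0, -0.6, -3.1]
gripper_width: 18.2
grasp_force: 59.4
```

```bash
python3 g.py 529.2 167 -74.35 155; python3 - <<'E'
from h import *
i,d=arm.get_image("scene");save(cv2.resize(i[100:270,170:370],None,fx=3.5,fy=3.5),"pics/s2.png")
E
```

```text
pos [530.28 155.74 247.92] yaw -74.31 tilt 0.13 cm shift tool [-1.111 -0.222  9.292] az 0.04 F [ 0.01 -0.58 -3.07] t 6.4333 w 18.2 j [ 0.58  0.25 -0.14 -0.   -1.18 -0.3 ]
```

View pics/s2.png

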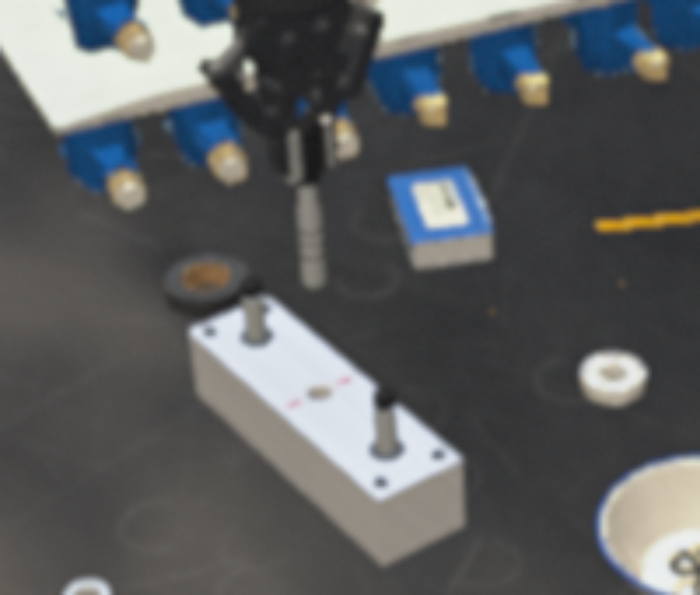

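The rod hangs upright at (310,230), short of the bore at (319,393). The jig is clear around it.

Emit:
send_rows --targets '[{"x": -1.11, "y": -0.22, "z": 2, "ax": 0, "ay": 0, "az": 0, "gripper": 1}, {"x": 0, "y": 0, "z": 3, "ax": 0, "ay": 0, "az": 0, "gripper": 1}, {"x": 0, "y": 0, "z": 3, "ax": 0, "ay": 0, "az": 0, "gripper": 1}, {"x": 0, "y": 0, "z": 1.3, "ax": 0, "ay": 0, "az": 0, "gripper": 1}, {"x": 0, "y": 0, "z": 0, "ax": 0, "ay": 0, "az": 0, "gripper": 1}]'

```text
clock: 6.9
position: [527.5, 162.9, 152.1]
ee_rot: [0.795, -0.606, -0.002, 0.004]
contact_force: [0.5, -0.2, -2.8]
gripper_width: 18.2
grasp_force: 59.3
```

```bash
python3 g.py 529.2 167 -74.35 155; python3 - <<'E'
from h import *
i,d=arm.get_image("scene")
m=arm.camera_model("scene");T=np.linalg.inv(np.array(m["cam_to_world"]))
s=arm.read_state()["position"];S=5;x0,y0=220,160
c=cv2.resize(i[y0:y0+100,x0:x0+110],None,fx=S*1.2,fy=S*1.2,interpolation=cv2.INTER_CUBIC)
def px(p):
    q=T@[*p,1];return ((q[0]/q[2]*m["fx"]+m["cx"]-x0+.5)*6,(q[1]/q[2]*m["fy"]+m["cy"]-y0+.5)*6)
t=np.linspace(0,2*np.pi,60)
ring=lambda c0,r,z:np.int32([px((c0[0]+r*np.cos(a),c0[1]+r*np.sin(a),z)) for a in t])
cv2.polylines(c,[ring((529.2,167),9,60)],True,(0,255,0),1)
cv2.polylines(c,[ring(s[:2],8,s[2]-86.5)],True,(255,0,255),1)
save(c,"pics/s3.png")
E
```

```text
pos [527.52 162.87 152.06] yaw -74.61 tilt 0.54 cm shift tool [-0.353 -0.268 -0.297] az -0.26 F [ 0.48 -0.23 -2.78] t 6.9 w 18.2 j [ 0.59  0.34 -0.28 -0.   -0.96 -0.32]
```

View pics/s3.png

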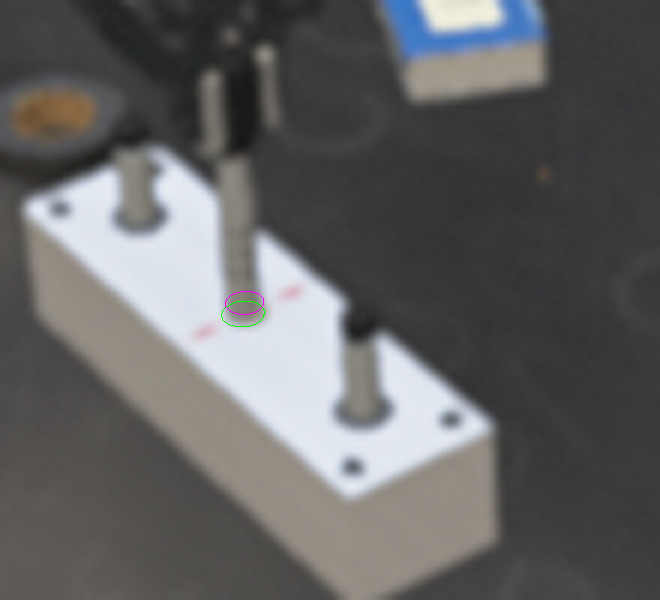

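Rod tip drawn at (241,300); bore ring at (243,314), midway between the red lines. That is about a millimetre of disagreement. Let it settle and correct.

Emit:
send_rows --targets '[{"x": 0, "y": 0, "z": 0, "ax": 0, "ay": 0, "az": 0, "gripper": 1}, {"x": 0, "y": 0, "z": 0, "ax": 0, "ay": 0, "az": 0, "gripper": 1}, {"x": 0, "y": 0, "z": 0, "ax": 0, "ay": 0, "az": 0, "gripper": 1}]'

```text
clock: 7.2
position: [531.1, 165.7, 158.0]
ee_rot: [0.796, -0.605, 0.001, -0.002]
contact_force: [-0.3, 0.0, -2.4]
gripper_width: 18.2
grasp_force: 59.4
```

```bash
python3 g.py 529.2 167 -74.35 148; cat > v.py <<'E'
# rod/post edges vs bore in the scene picture: column profile of tip and red-line midpoint
from h import *
i,d=arm.get_image("scene")
m=arm.camera_model("scene");T=np.linalg.inv(np.array(m["cam_to_world"]))
def px(p):
    q=T@[*p,1];return np.array([q[0]/q[2]*m["fx"]+m["cx"],q[1]/q[2]*m["fy"]+m["cy"]])
s=arm.read_state()["position"]
a=i.astype(int);red=(a[...,0]-a[...,1]);red[:200]=0;red[225:]=0;red[:,:250]=0;red[:,275:]=0
w=np.where(red>25,red,0);v,u=np.nonzero(w);W=w[v,u]
for sel in(u<262,u>=262):
    if sel.any():
        uv=[np.average(u[sel],weights=W[sel]),np.average(v[sel],weights=W[sel])];M=np.array(m["cam_to_world"])
        r=M[:3,:3]@[(uv[0]-m["cx"])/m["fx"],(uv[1]-m["cy"])/m["fy"],1];print("line",np.round(uv,2),(M[:3,3]+r*(60-M[2,3])/r[2]).round(1))
print("bore px",px((529.2,167,60)).round(2))
tipz=s[2]-86.5
for h in (20,35,50):
    c=px((s[0],s[1],tipz+h));row=int(round(c[1]));print("h",h,"expected",c.round(2),"row",i[row,int(c[0])-9:int(c[0])+10].mean(-1).astype(int).tolist())
E
python3 v.py
```

```text
pos [531.1  165.73 157.99] yaw -74.48 tilt 0.19 cm shift tool [-0.173  0.152  0.999] az -0.13 F [-0.26  0.01 -2.37] t 7.2 w 18.2 j [ 0.59  0.33 -0.27  0.   -0.97 -0.32]
line [253.51 215.  ] [509.8 161.9  60. ]
line [268.47 208.  ] [554.4 172.6  60. ]
bore px [260.02 211.83]
h 20 expected [259.92 201.86] row [230, 230, 229, 229, 228, 228, 225, 199, 152, 119, 113, 112, 106, 140, 200, 224, 217, 189, 148]
h 35 expected [259.47 196.94] row [228, 228, 228, 229, 230, 232, 227, 191, 143, 125, 123, 119, 108, 90, 71, 61, 59, 60, 62]
h 50 expected [259.02 191.95] row [232, 232, 233, 230, 219, 190, 153, 129, 128, 132, 131, 124, 110, 86, 67, 60, 60, 61, 60]
```

Emit:
send_rows --targets '[{"x": -0.19, "y": 0.1, "z": 0.4, "ax": 0, "ay": 0, "az": 0, "gripper": 1}, {"x": 0, "y": 0, "z": 0.3, "ax": 0, "ay": 0, "az": 0, "gripper": 1}, {"x": 0, "y": 0, "z": 0, "ax": 0, "ay": 0, "az": 0, "gripper": 1}, {"x": 0, "y": 0, "z": 0, "ax": 0, "ay": 0, "az": 0, "gripper": 1}, {"x": 0, "y": 0, "z": 0, "ax": 0, "ay": 0, "az": 0, "gripper": 1}]'

```text
clock: 7.67
position: [528.7, 167.2, 149.3]
ee_rot: [0.796, -0.605, 0.0, 0.0]
contact_force: [-0.0, -0.0, -3.1]
gripper_width: 18.5
grasp_force: 59.4
```

```bash
python3 g.py 529.6 167.3 -74.35 148; python3 v.py
```

```text
pos [528.7  167.21 149.28] yaw -74.44 tilt 0.01 cm shift tool [ 0.016 -0.089  0.128] az -0.09 F [-0.03 -0.   -3.1 ] t 7.6667 w 18.5 j [ 0.6   0.34 -0.28  0.   -0.95 -0.33]
line [253.52 215.  ] [509.8 161.9  60. ]
line [268.47 208.  ] [554.4 172.6  60. ]
bore px [260.02 211.83]
h 20 expected [259.16 204.52] row [229, 229, 229, 230, 230, 228, 210, 164, 134, 123, 115, 112, 136, 193, 226, 231, 231, 231, 231]
h 35 expected [258.71 199.64] row [230, 230, 229, 228, 228, 229, 224, 192, 147, 126, 123, 118, 117, 150, 199, 201, 170, 125, 86]
h 50 expected [258.26 194.68] row [226, 230, 231, 231, 232, 233, 226, 182, 139, 132, 131, 126, 112, 88, 67, 60, 61, 61, 59]
```

Emit:
send_rows --targets '[{"x": 0, "y": -0.09, "z": 0, "ax": 0, "ay": 0, "az": 0, "gripper": 1}, {"x": 0, "y": 0, "z": 0.15, "ax": 0, "ay": 0, "az": 0, "gripper": 1}, {"x": 0, "y": 0, "z": 0.15, "ax": 0, "ay": 0, "az": 0, "gripper": 1}, {"x": 0, "y": 0, "z": 0.1, "ax": 0, "ay": 0, "az": 0, "gripper": 1}, {"x": 0, "y": 0, "z": 0, "ax": 0, "ay": 0, "az": 0, "gripper": 1}]'

```text
clock: 8.13
position: [529.3, 167.3, 144.9]
ee_rot: [0.796, -0.605, -0.0, 0.0]
contact_force: [-0.6, -0.6, -2.9]
gripper_width: 18.4
grasp_force: 59.4
```

Emit:
send_rows --targets '[{"x": 0, "y": 0, "z": 0.1, "ax": 0, "ay": 0, "az": 0, "gripper": 1}, {"x": 0, "y": 0, "z": 0.1, "ax": 0, "ay": 0, "az": 0, "gripper": 1}]'

```text
clock: 8.3
position: [529.6, 167.4, 143.3]
ee_rot: [0.796, -0.605, 0.0, -0.0]
contact_force: [0.3, -0.4, -2.3]
gripper_width: 18.5
grasp_force: 59.4
```

Emit:
send_rows --targets '[{"x": 0, "y": 0, "z": 0.3, "ax": 0, "ay": 0, "az": 0, "gripper": 1}, {"x": 0, "y": 0, "z": 0.3, "ax": 0, "ay": 0, "az": 0, "gripper": 1}, {"x": 0, "y": 0, "z": 0.3, "ax": 0, "ay": 0, "az": 0, "gripper": 1}, {"x": 0, "y": 0, "z": 0, "ax": 0, "ay": 0, "az": 0, "gripper": 1}]'

```text
clock: 8.63
position: [529.3, 167.2, 133.5]
ee_rot: [0.796, -0.605, -0.0, 0.001]
contact_force: [-0.5, -0.0, -3.3]
gripper_width: 17.9
grasp_force: 59.4
```

Emit:
send_rows --targets '[{"x": 0, "y": 0, "z": 0.2, "ax": 0, "ay": 0, "az": 0, "gripper": 1}, {"x": 0, "y": 0, "z": 0.2, "ax": 0, "ay": 0, "az": 0, "gripper": 1}, {"x": 0, "y": 0, "z": 0.1, "ax": 0, "ay": 0, "az": 0, "gripper": 1}, {"x": 0, "y": 0, "z": 0, "ax": 0, "ay": 0, "az": 0, "gripper": 1}, {"x": 0, "y": 0, "z": 0, "ax": 0, "ay": 0, "az": 0, "gripper": 1}]'

```text
clock: 9.05
position: [529.5, 167.3, 129.3]
ee_rot: [0.796, -0.605, -0.0, 0.0]
contact_force: [-0.1, -0.6, -2.3]
gripper_width: 18.3
grasp_force: 59.4
```

Emit:
send_rows --targets '[{"x": 0, "y": 0, "z": 0.25, "ax": 0, "ay": 0, "az": 0, "gripper": 1}, {"x": 0, "y": 0, "z": 0.25, "ax": 0, "ay": 0, "az": 0, "gripper": 1}, {"x": 0, "y": 0, "z": 0.2, "ax": 0, "ay": 0, "az": 0, "gripper": 1}, {"x": 0, "y": 0, "z": 0, "ax": 0, "ay": 0, "az": 0, "gripper": 1}, {"x": 0, "y": 0, "z": 0, "ax": 0, "ay": 0, "az": 0, "gripper": 1}]'

```text
clock: 9.47
position: [529.4, 167.3, 122.1]
ee_rot: [0.796, -0.605, -0.0, 0.0]
contact_force: [-0.2, -0.3, -2.9]
gripper_width: 18.1
grasp_force: 59.4
```

Emit:
send_rows --targets '[{"x": 0, "y": 0, "z": 0.15, "ax": 0, "ay": 0, "az": 0, "gripper": 1}, {"x": 0, "y": 0, "z": 0.15, "ax": 0, "ay": 0, "az": 0, "gripper": 1}, {"x": 0, "y": 0, "z": 0, "ax": 0, "ay": 0, "az": 0, "gripper": 1}, {"x": 0, "y": 0, "z": 0, "ax": 0, "ay": 0, "az": 0, "gripper": 1}]'

```text
clock: 9.8
position: [529.5, 167.3, 119.2]
ee_rot: [0.796, -0.605, -0.0, 0.0]
contact_force: [-0.9, -0.7, -2.8]
gripper_width: 18.4
grasp_force: 59.4
```

Depth 27.3, no contact yet.

Emit:
send_rows --targets '[{"x": 0, "y": 0, "z": 0.15, "ax": 0, "ay": 0, "az": 0, "gripper": 1}, {"x": 0, "y": 0, "z": 0.15, "ax": 0, "ay": 0, "az": 0, "gripper": 1}, {"x": 0, "y": 0, "z": 0, "ax": 0, "ay": 0, "az": 0, "gripper": 1}, {"x": 0, "y": 0, "z": 0, "ax": 0, "ay": 0, "az": 0, "gripper": 1}]'

```text
clock: 10.13
position: [529.5, 167.3, 116.2]
ee_rot: [0.796, -0.605, -0.0, 0.0]
contact_force: [-0.8, -0.3, -2.7]
gripper_width: 18.6
grasp_force: 59.4
```

Emit:
send_rows --targets '[{"x": 0, "y": 0, "z": 0.15, "ax": 0, "ay": 0, "az": 0, "gripper": 1}, {"x": 0, "y": 0, "z": 0.15, "ax": 0, "ay": 0, "az": 0, "gripper": 1}, {"x": 0, "y": 0, "z": 0, "ax": 0, "ay": 0, "az": 0, "gripper": 1}, {"x": 0, "y": 0, "z": 0, "ax": 0, "ay": 0, "az": 0, "gripper": 1}]'

```text
clock: 10.47
position: [529.5, 167.4, 113.2]
ee_rot: [0.796, -0.605, -0.0, 0.0]
contact_force: [-0.7, 0.3, -2.9]
gripper_width: 18.0
grasp_force: 59.4
```

Emit:
send_rows --targets '[{"x": 0, "y": 0, "z": 0.15, "ax": 0, "ay": 0, "az": 0, "gripper": 1}, {"x": 0, "y": 0, "z": 0.15, "ax": 0, "ay": 0, "az": 0, "gripper": 1}, {"x": 0, "y": 0, "z": 0, "ax": 0, "ay": 0, "az": 0, "gripper": 1}, {"x": 0, "y": 0, "z": 0, "ax": 0, "ay": 0, "az": 0, "gripper": 1}]'

```text
clock: 10.8
position: [530.0, 167.5, 111.5]
ee_rot: [0.796, -0.605, 0.0, -0.0]
contact_force: [-2.2, -1.1, 5.2]
gripper_width: 18.5
grasp_force: 60.6
```

Emit:
send_rows --targets '[{"x": 0, "y": 0, "z": 0, "ax": 0, "ay": 0, "az": 0, "gripper": 1}, {"x": 0, "y": 0, "z": 0, "ax": 0, "ay": 0, "az": 0, "gripper": 1}, {"x": 0, "y": 0, "z": 0, "ax": 0, "ay": 0, "az": 0, "gripper": 1}]'

```text
clock: 11.05
position: [530.0, 167.5, 111.6]
ee_rot: [0.796, -0.605, 0.0, -0.0]
contact_force: [-1.8, -0.8, 5.1]
gripper_width: 18.4
grasp_force: 60.6
```

Emit:
send_rows --targets '[{"x": 0, "y": 0, "z": -0.1, "ax": 0, "ay": 0, "az": 0, "gripper": 1}, {"x": 0, "y": 0, "z": 0, "ax": 0, "ay": 0, "az": 0, "gripper": 1}, {"x": 0, "y": 0, "z": 0, "ax": 0, "ay": 0, "az": 0, "gripper": 1}, {"x": 0, "y": 0, "z": 0, "ax": 0, "ay": 0, "az": 0, "gripper": 1}]'

```text
clock: 11.38
position: [529.9, 167.5, 111.8]
ee_rot: [0.796, -0.605, 0.0, -0.0]
contact_force: [-0.9, -0.9, 4.2]
gripper_width: 18.6
grasp_force: 60.4
```

Emit:
send_rows --targets '[{"x": 0, "y": 0, "z": -0.06, "ax": 0, "ay": 0, "az": 0, "gripper": 1}, {"x": 0, "y": 0, "z": 0, "ax": 0, "ay": 0, "az": 0, "gripper": 1}, {"x": 0, "y": 0, "z": 0, "ax": 0, "ay": 0, "az": 0, "gripper": 1}, {"x": 0, "y": 0, "z": 0, "ax": 0, "ay": 0, "az": 0, "gripper": 1}]'

```text
clock: 11.72
position: [529.8, 167.5, 112.0]
ee_rot: [0.796, -0.605, 0.0, -0.0]
contact_force: [-0.2, -0.6, 3.2]
gripper_width: 18.2
grasp_force: 60.3
```

Emit:
send_rows --targets '[{"x": 0, "y": 0, "z": -0.06, "ax": 0, "ay": 0, "az": 0, "gripper": 1}, {"x": 0, "y": 0, "z": 0, "ax": 0, "ay": 0, "az": 0, "gripper": 1}, {"x": 0, "y": 0, "z": 0, "ax": 0, "ay": 0, "az": 0, "gripper": 1}, {"x": 0, "y": 0, "z": 0, "ax": 0, "ay": 0, "az": 0, "gripper": 1}]'

```text
clock: 12.05
position: [529.6, 167.5, 112.4]
ee_rot: [0.796, -0.605, 0.0, -0.0]
contact_force: [0.7, -0.0, 2.1]
gripper_width: 18.5
grasp_force: 60.0
```

```bash
python3 g.py 529.6 167.3; python3 - <<'E'
from h import *
i,d=arm.get_image("scene");save(cv2.resize(i[165:225,235:295],None,fx=10,fy=10,interpolation=cv2.INTER_CUBIC),"pics/s4.png")
E
```

```text
pos [529.65 167.48 112.39] yaw -74.45 tilt 0.01 cm shift tool [ 0.016  0.01  -0.   ] az -0.1 F [ 0.75 -0.05  2.13] t 12.05 w 18.5 j [ 0.6   0.38 -0.32 -0.   -0.86 -0.33]
```

View pics/s4.png

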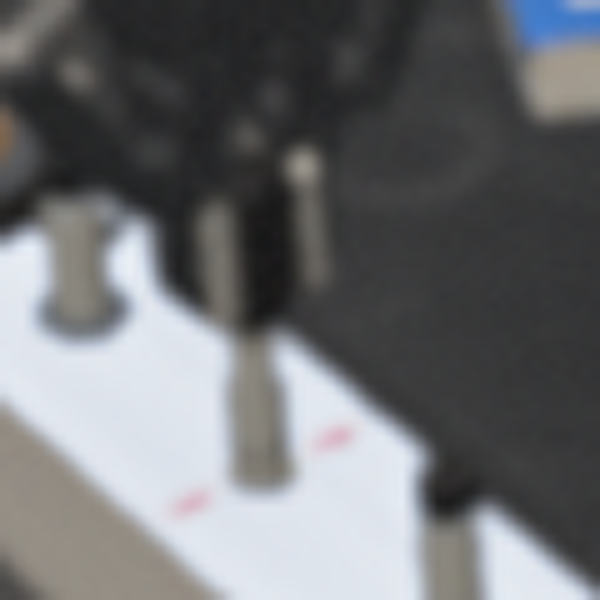

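The rod stands in the bore with its bottom contact confirmed by a 4 N/mm force slope, first contact at TCP z≈113.1. In the picture the rod enters at (262,485), between the red lines. Taking it back now; touching the rack bottom will give the exact reference.

Emit:
send_rows --targets '[{"x": 0, "y": 0, "z": -1.5, "ax": 0, "ay": 0, "az": 0, "gripper": 1}, {"x": 0, "y": 0, "z": -3, "ax": 0, "ay": 0, "az": 0, "gripper": 1}, {"x": 0, "y": 0, "z": -3, "ax": 0, "ay": 0, "az": 0, "gripper": 1}, {"x": 0, "y": 0, "z": -3.2, "ax": 0, "ay": 0, "az": 0, "gripper": 1}, {"x": 0, "y": 0, "z": -3.2, "ax": 0, "ay": 0, "az": 0, "gripper": 1}]'

```text
clock: 12.52
position: [528.3, 167.0, 251.1]
ee_rot: [0.796, -0.605, -0.001, 0.002]
contact_force: [0.5, 0.3, -3.1]
gripper_width: 18.2
grasp_force: 60.0
```

Emit:
send_rows --targets '[{"x": 0, "y": 0, "z": 0, "ax": 0, "ay": 0, "az": 0, "gripper": 1}, {"x": 3.74, "y": 1, "z": 0, "ax": 0, "ay": 0, "az": 0, "gripper": 1}, {"x": 3.74, "y": 1, "z": 0, "ax": 0, "ay": 0, "az": 0, "gripper": 1}, {"x": 3.74, "y": 1, "z": 0, "ax": 0, "ay": 0, "az": 0, "gripper": 1}, {"x": 3.74, "y": 1, "z": 0, "ax": 0, "ay": 0, "az": 0, "gripper": 1}]'

```text
clock: 12.93
position: [529.7, 11.3, 249.7]
ee_rot: [0.796, -0.605, -0.001, 0.001]
contact_force: [1.4, -0.2, -2.7]
gripper_width: 18.5
grasp_force: 60.1
```

Emit:
send_rows --targets '[{"x": 3.74, "y": 1, "z": 0, "ax": 0, "ay": 0, "az": 0, "gripper": 1}, {"x": 3.74, "y": 1, "z": 0, "ax": 0, "ay": 0, "az": 0, "gripper": 1}, {"x": 3.74, "y": 1, "z": 0, "ax": 0, "ay": 0, "az": 0, "gripper": 1}, {"x": 3.74, "y": 1, "z": 0, "ax": 0, "ay": 0, "az": 0, "gripper": 1}, {"x": 3.74, "y": 1, "z": 0, "ax": 0, "ay": 0, "az": 0, "gripper": 1}]'

```text
clock: 13.35
position: [531.8, -182.4, 249.6]
ee_rot: [0.796, -0.605, -0.002, 0.0]
contact_force: [0.5, 0.5, -3.6]
gripper_width: 18.2
grasp_force: 60.1
```

Emit:
send_rows --targets '[{"x": 3.74, "y": 1, "z": 0, "ax": 0, "ay": 0, "az": 0, "gripper": 1}, {"x": 3.74, "y": 1, "z": 0, "ax": 0, "ay": 0, "az": 0, "gripper": 1}, {"x": 3, "y": 0.8, "z": 0, "ax": 0, "ay": 0, "az": 0, "gripper": 1}, {"x": 0, "y": 0, "z": 0, "ax": 0, "ay": 0, "az": 0, "gripper": 1}, {"x": 0, "y": 0, "z": 0, "ax": 0, "ay": 0, "az": 0, "gripper": 1}]'

```text
clock: 13.77
position: [532.9, -290.7, 248.8]
ee_rot: [0.795, -0.606, -0.002, 0.0]
contact_force: [-0.4, 0.3, -3.4]
gripper_width: 18.5
grasp_force: 60.2
```

Emit:
send_rows --targets '[{"x": 0, "y": 0, "z": 0, "ax": 0, "ay": 0, "az": 0, "gripper": 1}, {"x": 0, "y": 0, "z": 0, "ax": 0, "ay": 0, "az": 0, "gripper": 1}, {"x": 0, "y": 0, "z": 0, "ax": 0, "ay": 0, "az": 0, "gripper": 1}]'

```text
clock: 14.02
position: [534.2, -288.2, 251.3]
ee_rot: [0.797, -0.604, -0.0, -0.0]
contact_force: [-0.1, -0.1, -2.4]
gripper_width: 18.3
grasp_force: 60.1
```

```bash
python3 g.py 535.2 -298 -74.43 140
```

```text
pos [ 534.21 -288.24  251.27] yaw -74.36 tilt 0.04 cm shift tool [ 0.973  0.164 11.127] az 0.07 F [-0.07 -0.11 -2.39] t 14.0167 w 18.3 j [-0.23  0.34 -0.01 -0.   -1.22  0.5 ]
```

Emit:
send_rows --targets '[{"x": 0.95, "y": 0.19, "z": 2, "ax": 0, "ay": 0, "az": 0, "gripper": 1}, {"x": 0, "y": 0, "z": 3, "ax": 0, "ay": 0, "az": 0, "gripper": 1}, {"x": 0, "y": 0, "z": 3, "ax": 0, "ay": 0, "az": 0, "gripper": 1}, {"x": 0, "y": 0, "z": 2.5, "ax": 0, "ay": 0, "az": 0, "gripper": 1}, {"x": 0, "y": 0, "z": 0, "ax": 0, "ay": 0, "az": 0, "gripper": 1}]'

```text
clock: 14.43
position: [531.4, -296.5, 140.7]
ee_rot: [0.796, -0.605, -0.006, 0.001]
contact_force: [-0.1, 0.8, -3.7]
gripper_width: 18.5
grasp_force: 60.0
```

Emit:
send_rows --targets '[{"x": 0, "y": 0, "z": 0, "ax": 0, "ay": 0, "az": 0, "gripper": 1}, {"x": 0, "y": 0, "z": 0, "ax": 0, "ay": 0, "az": 0, "gripper": 1}, {"x": 0, "y": 0, "z": 0, "ax": 0, "ay": 0, "az": 0, "gripper": 1}, {"x": 0, "y": 0, "z": 0, "ax": 0, "ay": 0, "az": 0, "gripper": 1}, {"x": 0, "y": 0, "z": 0, "ax": 0, "ay": 0, "az": 0, "gripper": 1}]'

```text
clock: 14.85
position: [535.6, -299.3, 148.2]
ee_rot: [0.796, -0.605, 0.001, -0.001]
contact_force: [-0.1, -0.7, -2.3]
gripper_width: 18.1
grasp_force: 60.1
```

```bash
python3 g.py 534.9 -297.8 -74.43 133
```

```text
pos [ 535.62 -299.31  148.16] yaw -74.44 tilt 0.17 cm shift tool [-0.167  0.033  1.515] az -0.01 F [-0.06 -0.74 -2.32] t 14.85 w 18.1 j [-0.25  0.43 -0.14  0.   -1.    0.52]
```

Emit:
send_rows --targets '[{"x": -0.1, "y": 0.03, "z": 0.6, "ax": 0, "ay": 0, "az": 0, "gripper": 1}, {"x": 0, "y": 0, "z": 0.5, "ax": 0, "ay": 0, "az": 0, "gripper": 1}, {"x": 0, "y": 0, "z": 0, "ax": 0, "ay": 0, "az": 0, "gripper": 1}, {"x": 0, "y": 0, "z": 0, "ax": 0, "ay": 0, "az": 0, "gripper": 1}, {"x": 0, "y": 0, "z": 0, "ax": 0, "ay": 0, "az": 0, "gripper": 1}]'

```text
clock: 15.27
position: [534.3, -298.3, 135.3]
ee_rot: [0.796, -0.605, -0.0, 0.0]
contact_force: [-0.1, 0.2, -3.2]
gripper_width: 17.8
grasp_force: 60.1
```

```bash
python3 g.py 534.9 -297.8 -74.43 125
```

```text
pos [ 534.32 -298.35  135.3 ] yaw -74.45 tilt 0.02 cm shift tool [-0.037 -0.071  1.03 ] az -0.02 F [-0.07  0.18 -3.16] t 15.2667 w 17.8 j [-0.24  0.44 -0.16  0.   -0.97  0.52]
```

Emit:
send_rows --targets '[{"x": -0.04, "y": -0.04, "z": 0.3, "ax": 0, "ay": 0, "az": 0, "gripper": 1}, {"x": 0, "y": 0, "z": 0.3, "ax": 0, "ay": 0, "az": 0, "gripper": 1}, {"x": 0, "y": 0, "z": 0.2, "ax": 0, "ay": 0, "az": 0, "gripper": 1}, {"x": 0, "y": 0, "z": 0.1, "ax": 0, "ay": 0, "az": 0, "gripper": 1}, {"x": 0, "y": 0, "z": 0, "ax": 0, "ay": 0, "az": 0, "gripper": 1}]'

```text
clock: 15.68
position: [534.4, -297.7, 126.0]
ee_rot: [0.796, -0.605, -0.0, 0.0]
contact_force: [1.0, 0.7, -2.0]
gripper_width: 18.3
grasp_force: 60.1
```

Emit:
send_rows --targets '[{"x": 0, "y": 0, "z": 0.1, "ax": 0, "ay": 0, "az": 0, "gripper": 1}, {"x": 0, "y": 0, "z": 0.1, "ax": 0, "ay": 0, "az": 0, "gripper": 1}, {"x": 0, "y": 0, "z": 0, "ax": 0, "ay": 0, "az": 0, "gripper": 1}]'

```text
clock: 15.93
position: [534.5, -297.7, 124.4]
ee_rot: [0.796, -0.605, -0.0, 0.0]
contact_force: [-0.0, -0.9, -2.3]
gripper_width: 18.3
grasp_force: 60.1
```

Emit:
send_rows --targets '[{"x": 0, "y": 0, "z": 0.7, "ax": 0, "ay": 0, "az": 0, "gripper": 1}, {"x": 0, "y": 0, "z": 0.7, "ax": 0, "ay": 0, "az": 0, "gripper": 1}, {"x": 0, "y": 0, "z": 0.6, "ax": 0, "ay": 0, "az": 0, "gripper": 1}, {"x": 0, "y": 0, "z": 0.3, "ax": 0, "ay": 0, "az": 0, "gripper": 1}, {"x": 0, "y": 0, "z": 0, "ax": 0, "ay": 0, "az": 0, "gripper": 1}]'

```text
clock: 16.35
position: [533.8, -297.5, 100.0]
ee_rot: [0.796, -0.605, -0.001, 0.0]
contact_force: [0.1, 0.2, -1.6]
gripper_width: 18.5
grasp_force: 60.1
```

Emit:
send_rows --targets '[{"x": 0, "y": 0, "z": 0, "ax": 0, "ay": 0, "az": 0, "gripper": 1}, {"x": 0, "y": 0, "z": 0, "ax": 0, "ay": 0, "az": 0, "gripper": 1}, {"x": 0, "y": 0, "z": 0, "ax": 0, "ay": 0, "az": 0, "gripper": 1}, {"x": 0, "y": 0, "z": 0, "ax": 0, "ay": 0, "az": 0, "gripper": 1}]'

```text
clock: 16.68
position: [534.9, -297.8, 101.9]
ee_rot: [0.796, -0.605, 0.0, -0.0]
contact_force: [0.5, -0.4, -1.4]
gripper_width: 18.3
grasp_force: 60.1
```

Emit:
send_rows --targets '[{"x": 0, "y": 0, "z": 0.2, "ax": 0, "ay": 0, "az": 0, "gripper": 1}, {"x": 0, "y": 0, "z": 0.2, "ax": 0, "ay": 0, "az": 0, "gripper": 1}, {"x": 0, "y": 0, "z": 0, "ax": 0, "ay": 0, "az": 0, "gripper": 1}, {"x": 0, "y": 0, "z": 0, "ax": 0, "ay": 0, "az": 0, "gripper": 1}, {"x": 0, "y": 0, "z": 0, "ax": 0, "ay": 0, "az": 0, "gripper": 1}]'

```text
clock: 17.1
position: [534.6, -297.8, 97.5]
ee_rot: [0.796, -0.605, -0.0, 0.0]
contact_force: [0.3, 0.4, -2.5]
gripper_width: 18.5
grasp_force: 60.1
```

Emit:
send_rows --targets '[{"x": 0, "y": 0, "z": 0.1, "ax": 0, "ay": 0, "az": 0, "gripper": 1}, {"x": 0, "y": 0, "z": 0, "ax": 0, "ay": 0, "az": 0, "gripper": 1}, {"x": 0, "y": 0, "z": 0, "ax": 0, "ay": 0, "az": 0, "gripper": 1}, {"x": 0, "y": 0, "z": 0, "ax": 0, "ay": 0, "az": 0, "gripper": 1}]'

```text
clock: 17.43
position: [534.6, -297.8, 96.5]
ee_rot: [0.796, -0.605, 0.0, 0.0]
contact_force: [0.7, -0.0, -1.3]
gripper_width: 18.4
grasp_force: 60.1
```

Emit:
send_rows --targets '[{"x": 0, "y": 0, "z": 0.1, "ax": 0, "ay": 0, "az": 0, "gripper": 1}, {"x": 0, "y": 0, "z": 0, "ax": 0, "ay": 0, "az": 0, "gripper": 1}, {"x": 0, "y": 0, "z": 0, "ax": 0, "ay": 0, "az": 0, "gripper": 1}, {"x": 0, "y": 0, "z": 0, "ax": 0, "ay": 0, "az": 0, "gripper": 1}]'

```text
clock: 17.77
position: [534.6, -297.8, 95.5]
ee_rot: [0.796, -0.605, -0.0, 0.0]
contact_force: [1.0, 0.1, -2.2]
gripper_width: 18.4
grasp_force: 60.1
```

Emit:
send_rows --targets '[{"x": 0, "y": 0, "z": 0.1, "ax": 0, "ay": 0, "az": 0, "gripper": 1}, {"x": 0, "y": 0, "z": 0, "ax": 0, "ay": 0, "az": 0, "gripper": 1}, {"x": 0, "y": 0, "z": 0, "ax": 0, "ay": 0, "az": 0, "gripper": 1}, {"x": 0, "y": 0, "z": 0, "ax": 0, "ay": 0, "az": 0, "gripper": 1}]'

```text
clock: 18.1
position: [534.7, -297.9, 94.6]
ee_rot: [0.796, -0.605, 0.0, -0.0]
contact_force: [0.1, 0.5, -2.3]
gripper_width: 18.2
grasp_force: 60.3
```

Emit:
send_rows --targets '[{"x": 0, "y": 0, "z": 0.05, "ax": 0, "ay": 0, "az": 0, "gripper": 1}, {"x": 0, "y": 0, "z": 0, "ax": 0, "ay": 0, "az": 0, "gripper": 1}, {"x": 0, "y": 0, "z": 0, "ax": 0, "ay": 0, "az": 0, "gripper": 1}, {"x": 0, "y": 0, "z": 0, "ax": 0, "ay": 0, "az": 0, "gripper": 1}]'

```text
clock: 18.43
position: [534.8, -297.9, 94.6]
ee_rot: [0.796, -0.605, 0.0, -0.0]
contact_force: [-1.1, -0.1, 2.4]
gripper_width: 18.4
grasp_force: 60.6
```

Emit:
send_rows --targets '[{"x": 0, "y": 0, "z": 0.05, "ax": 0, "ay": 0, "az": 0, "gripper": 1}, {"x": 0, "y": 0, "z": 0, "ax": 0, "ay": 0, "az": 0, "gripper": 1}, {"x": 0, "y": 0, "z": 0, "ax": 0, "ay": 0, "az": 0, "gripper": 1}, {"x": 0, "y": 0, "z": 0, "ax": 0, "ay": 0, "az": 0, "gripper": 1}]'

```text
clock: 18.77
position: [535.0, -298.1, 94.5]
ee_rot: [0.796, -0.605, 0.001, 0.0]
contact_force: [-0.7, 1.0, 5.5]
gripper_width: 18.3
grasp_force: 61.2
```

Emit:
send_rows --targets '[{"x": 0, "y": 0, "z": 0.05, "ax": 0, "ay": 0, "az": 0, "gripper": 1}, {"x": 0, "y": 0, "z": 0, "ax": 0, "ay": 0, "az": 0, "gripper": 1}, {"x": 0, "y": 0, "z": 0, "ax": 0, "ay": 0, "az": 0, "gripper": 1}, {"x": 0, "y": 0, "z": 0, "ax": 0, "ay": 0, "az": 0, "gripper": 1}]'

```text
clock: 19.1
position: [535.1, -298.1, 94.5]
ee_rot: [0.796, -0.605, 0.001, 0.0]
contact_force: [-1.8, 0.6, 7.3]
gripper_width: 18.7
grasp_force: 61.5
```

```bash
python3 g.py 534.9 -297.8 -74.43 125
```

```text
pos [ 535.06 -298.14   94.52] yaw -74.42 tilt 0.1 cm shift tool [-3.300e-02  3.000e-03 -3.048e+00] az 0.01 F [-1.77  0.57  7.34] t 19.1 w 18.7 j [-0.24  0.49 -0.2   0.   -0.88  0.52]
```

Contact in the rack is at TCP 94.6, so the bore depth is 52 − (113.1 − 94.6) ≈ 33.5 mm. Red would stand 40.5 mm above the face and yellow 50.5 mm, which is too high, so red it is. Releasing the rod.

Emit:
send_rows --targets '[{"x": 0, "y": 0, "z": -0.15, "ax": 0, "ay": 0, "az": 0, "gripper": 1}, {"x": 0, "y": 0, "z": 0, "ax": 0, "ay": 0, "az": 0, "gripper": 1}, {"x": 0, "y": 0, "z": 0, "ax": 0, "ay": 0, "az": 0, "gripper": -1}, {"x": 0, "y": 0, "z": 0, "ax": 0, "ay": 0, "az": 0, "gripper": -1}, {"x": 0, "y": 0, "z": 0, "ax": 0, "ay": 0, "az": 0, "gripper": -1}]'

```text
clock: 19.52
position: [534.6, -297.8, 94.2]
ee_rot: [0.796, -0.605, -0.0, 0.0]
contact_force: [0.1, 0.6, 0.2]
gripper_width: 53.9
grasp_force: 0.0
```

Emit:
send_rows --targets '[{"x": 0, "y": 0, "z": 0, "ax": 0, "ay": 0, "az": 0, "gripper": -1}, {"x": 0, "y": 0, "z": 0, "ax": 0, "ay": 0, "az": 0, "gripper": -1}, {"x": 0, "y": 0, "z": 0, "ax": 0, "ay": 0, "az": 0, "gripper": -1}, {"x": 0, "y": 0, "z": 0, "ax": 0, "ay": 0, "az": 0, "gripper": -1}]'

```text
clock: 19.85
position: [534.6, -297.8, 94.4]
ee_rot: [0.796, -0.605, -0.0, 0.0]
contact_force: [-0.2, 0.3, -0.4]
gripper_width: 85.5
grasp_force: 0.0
```

Emit:
send_rows --targets '[{"x": 0, "y": 0, "z": -2, "ax": 0, "ay": 0, "az": 0, "gripper": -1}, {"x": 0, "y": 0, "z": -3, "ax": 0, "ay": 0, "az": 0, "gripper": -1}, {"x": 0, "y": 0, "z": -3, "ax": 0, "ay": 0, "az": 0, "gripper": -1}, {"x": 0, "y": 0, "z": -2, "ax": 0, "ay": 0, "az": 0, "gripper": -1}, {"x": 0, "y": 0, "z": 0, "ax": 0, "ay": 0, "az": 0, "gripper": -1}]'

```text
clock: 20.27
position: [537.2, -299.0, 200.4]
ee_rot: [0.797, -0.605, 0.005, -0.001]
contact_force: [1.1, 0.5, 0.2]
gripper_width: 85.6
grasp_force: 0.0
```

Emit:
send_rows --targets '[{"x": -2.65, "y": 0, "z": 0, "ax": 0, "ay": 0, "az": 0, "gripper": -1}, {"x": -2.7, "y": 0, "z": 0, "ax": 0, "ay": 0, "az": 0, "gripper": -1}, {"x": -2.65, "y": 0, "z": 0, "ax": 0, "ay": 0, "az": 0, "gripper": -1}, {"x": 0, "y": 0, "z": 0, "ax": 0, "ay": 0, "az": 0, "gripper": -1}, {"x": 0, "y": 0, "z": 0, "ax": 0, "ay": 0, "az": 0, "gripper": -1}]'

```text
clock: 20.68
position: [512.9, -219.7, 194.5]
ee_rot: [0.797, -0.604, -0.0, -0.0]
contact_force: [-0.2, -0.4, 0.1]
gripper_width: 85.3
grasp_force: 0.0
```

Emit:
send_rows --targets '[{"x": 0, "y": 0, "z": 0, "ax": 0, "ay": 0, "az": 0, "gripper": -1}, {"x": 0, "y": 0, "z": 0, "ax": 0, "ay": 0, "az": 0, "gripper": -1}, {"x": 0, "y": 0, "z": 0, "ax": 0, "ay": 0, "az": 0, "gripper": -1}]'

```text
clock: 20.93
position: [513.3, -221.4, 194.2]
ee_rot: [0.796, -0.605, -0.0, 0.0]
contact_force: [-0.3, -1.0, -0.0]
gripper_width: 85.1
grasp_force: 0.0
```

```bash
python3 g.py 512.2 -220.4 -74.35 54; python3 - <<'E'
from h import *
i,d=arm.get_image("scene");save(cv2.resize(i[220:430,230:490],None,fx=2.8,fy=2.8),"pics/s5.png")
E
```

```text
pos [ 513.31 -221.42  194.17] yaw -74.51 tilt 0.02 cm shift tool [-0.127  0.075 14.017] az -0.16 F [-0.26 -0.96 -0.01] t 20.9333 w 85.1 j [-0.12  0.3  -0.21  0.   -1.06  0.39]
```

View pics/s5.png

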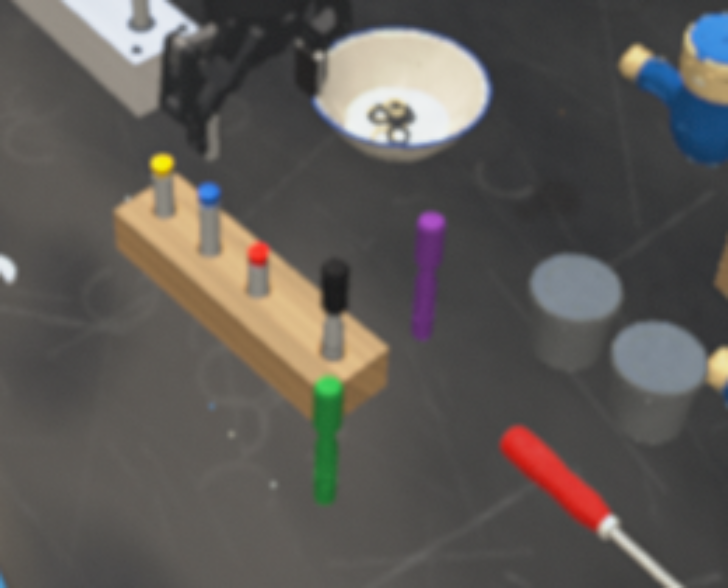

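The rod is upright again in its hole (335,300), everything else is undisturbed, and the gripper is above the red post (258,268). Descending.

Emit:
send_rows --targets '[{"x": -0.1, "y": 0.06, "z": 3.5, "ax": 0, "ay": 0, "az": 0, "gripper": -1}, {"x": 0, "y": 0, "z": 3.5, "ax": 0, "ay": 0, "az": 0, "gripper": -1}, {"x": 0, "y": 0, "z": 3, "ax": 0, "ay": 0, "az": 0, "gripper": -1}, {"x": 0, "y": 0, "z": 2, "ax": 0, "ay": 0, "az": 0, "gripper": -1}, {"x": 0, "y": 0, "z": 0, "ax": 0, "ay": 0, "az": 0, "gripper": -1}]'

```text
clock: 21.4
position: [508.9, -219.8, 69.7]
ee_rot: [0.796, -0.606, -0.005, 0.002]
contact_force: [-0.2, 0.3, -1.1]
gripper_width: 85.1
grasp_force: 0.0
```

Emit:
send_rows --targets '[{"x": 0, "y": 0, "z": 0, "ax": 0, "ay": 0, "az": 0, "gripper": -1}, {"x": 0, "y": 0, "z": 0, "ax": 0, "ay": 0, "az": 0, "gripper": -1}, {"x": 0, "y": 0, "z": 0, "ax": 0, "ay": 0, "az": 0, "gripper": -1}, {"x": 0, "y": 0, "z": 0, "ax": 0, "ay": 0, "az": 0, "gripper": -1}]'

```text
clock: 21.73
position: [513.5, -220.2, 76.3]
ee_rot: [0.796, -0.605, 0.002, -0.001]
contact_force: [-0.2, 0.3, -0.4]
gripper_width: 85.3
grasp_force: 0.0
```

```bash
python3 g.py 512.2 -220.4 -74.35 54
```

```text
pos [ 513.48 -220.19   76.27] yaw -74.45 tilt 0.21 cm shift tool [-0.017  0.136  2.227] az -0.1 F [-0.2   0.28 -0.42] t 21.7333 w 85.3 j [-0.11  0.43 -0.36  0.   -0.78  0.39]
```

Emit:
send_rows --targets '[{"x": 0, "y": 0, "z": 1, "ax": 0, "ay": 0, "az": 0, "gripper": -1}, {"x": 0, "y": 0, "z": 1, "ax": 0, "ay": 0, "az": 0, "gripper": -1}, {"x": 0, "y": 0, "z": 0, "ax": 0, "ay": 0, "az": 0, "gripper": -1}, {"x": 0, "y": 0, "z": 0, "ax": 0, "ay": 0, "az": 0, "gripper": -1}, {"x": 0, "y": 0, "z": 0, "ax": 0, "ay": 0, "az": 0, "gripper": -1}]'

```text
clock: 22.15
position: [512.3, -219.9, 54.3]
ee_rot: [0.796, -0.605, -0.0, 0.0]
contact_force: [0.1, -0.9, 0.6]
gripper_width: 85.3
grasp_force: 0.0
```

```bash
python3 g.py 512.2 -220.4 -74.35 54
```

```text
pos [ 512.28 -219.93   54.26] yaw -74.44 tilt 0.03 cm shift tool [0.043 0.021 0.026] az -0.09 F [ 0.1  -0.9   0.64] t 22.15 w 85.3 j [-0.11  0.46 -0.38  0.   -0.73  0.39]
```

Emit:
send_rows --targets '[{"x": 0.03, "y": 0, "z": 0, "ax": 0, "ay": 0, "az": 0, "gripper": 1}, {"x": 0, "y": 0, "z": 0, "ax": 0, "ay": 0, "az": 0, "gripper": 1}, {"x": 0, "y": 0, "z": 0, "ax": 0, "ay": 0, "az": 0, "gripper": 1}, {"x": 0, "y": 0, "z": 0, "ax": 0, "ay": 0, "az": 0, "gripper": 1}, {"x": 0, "y": 0, "z": 0, "ax": 0, "ay": 0, "az": 0, "gripper": 1}]'

```text
clock: 22.57
position: [512.5, -220.2, 54.7]
ee_rot: [0.796, -0.605, 0.0, -0.0]
contact_force: [-0.4, 0.6, -0.5]
gripper_width: 25.5
grasp_force: 0.0
```

Emit:
send_rows --targets '[{"x": 0, "y": 0, "z": 0, "ax": 0, "ay": 0, "az": 0, "gripper": 1}, {"x": 0, "y": 0, "z": 0, "ax": 0, "ay": 0, "az": 0, "gripper": 1}, {"x": 0, "y": 0, "z": 0, "ax": 0, "ay": 0, "az": 0, "gripper": 1}, {"x": 0, "y": 0, "z": 0, "ax": 0, "ay": 0, "az": 0, "gripper": 1}, {"x": 0, "y": 0, "z": 0, "ax": 0, "ay": 0, "az": 0, "gripper": 1}]'

```text
clock: 22.98
position: [512.4, -220.3, 54.8]
ee_rot: [0.796, -0.605, 0.0, 0.0]
contact_force: [-1.8, -0.1, 3.5]
gripper_width: 14.0
grasp_force: 58.6
```

```bash
python3 g.py 512.2 -220.4 -74.35 210
```

```text
pos [ 512.41 -220.27   54.78] yaw -74.45 tilt 0.01 cm shift tool [ 9.0000e-03  2.2000e-02 -1.5522e+01] az -0.1 F [-1.78 -0.08  3.48] t 22.9833 w 14.0 j [-0.12  0.46 -0.38  0.   -0.73  0.39]
```

Emit:
send_rows --targets '[{"x": 0, "y": 0, "z": -2, "ax": 0, "ay": 0, "az": 0, "gripper": 1}, {"x": 0, "y": 0, "z": -3.4, "ax": 0, "ay": 0, "az": 0, "gripper": 1}, {"x": 0, "y": 0, "z": -3.4, "ax": 0, "ay": 0, "az": 0, "gripper": 1}, {"x": 0, "y": 0, "z": -3.4, "ax": 0, "ay": 0, "az": 0, "gripper": 1}, {"x": 0, "y": 0, "z": -2.8, "ax": 0, "ay": 0, "az": 0, "gripper": 1}]'

```text
clock: 23.4
position: [512.6, -220.2, 206.4]
ee_rot: [0.796, -0.605, 0.001, -0.0]
contact_force: [1.2, 0.7, -1.3]
gripper_width: 14.1
grasp_force: 59.1
```

Emit:
send_rows --targets '[{"x": -3.68, "y": -1.21, "z": 0, "ax": 0, "ay": 0, "az": 0, "gripper": 1}, {"x": -3.68, "y": -1.21, "z": 0, "ax": 0, "ay": 0, "az": 0, "gripper": 1}, {"x": -3.68, "y": -1.21, "z": 0, "ax": 0, "ay": 0, "az": 0, "gripper": 1}, {"x": -3.68, "y": -1.21, "z": 0, "ax": 0, "ay": 0, "az": 0, "gripper": 1}, {"x": -3.68, "y": -1.21, "z": 0, "ax": 0, "ay": 0, "az": 0, "gripper": 1}]'

```text
clock: 23.82
position: [520.7, -25.0, 204.0]
ee_rot: [0.796, -0.605, -0.0, -0.0]
contact_force: [1.1, -0.1, -1.4]
gripper_width: 14.2
grasp_force: 59.1
```

Emit:
send_rows --targets '[{"x": -3.68, "y": -1.21, "z": 0, "ax": 0, "ay": 0, "az": 0, "gripper": 1}, {"x": -3.68, "y": -1.21, "z": 0, "ax": 0, "ay": 0, "az": 0, "gripper": 1}, {"x": -3.68, "y": -1.21, "z": 0, "ax": 0, "ay": 0, "az": 0, "gripper": 1}, {"x": -3.68, "y": -1.21, "z": 0, "ax": 0, "ay": 0, "az": 0, "gripper": 1}, {"x": -3.68, "y": -1.21, "z": 0, "ax": 0, "ay": 0, "az": 0, "gripper": 1}]'

```text
clock: 24.23
position: [529.6, 168.7, 203.8]
ee_rot: [0.796, -0.605, -0.0, 0.0]
contact_force: [1.6, -0.4, -1.3]
gripper_width: 13.7
grasp_force: 59.1
```

Emit:
send_rows --targets '[{"x": 0, "y": 0, "z": 0, "ax": 0, "ay": 0, "az": 0, "gripper": 1}, {"x": 0, "y": 0, "z": 0, "ax": 0, "ay": 0, "az": 0, "gripper": 1}, {"x": 0, "y": 0, "z": 0, "ax": 0, "ay": 0, "az": 0, "gripper": 1}, {"x": 0, "y": 0, "z": 0, "ax": 0, "ay": 0, "az": 0, "gripper": 1}, {"x": 0, "y": 0, "z": 0, "ax": 0, "ay": 0, "az": 0, "gripper": 1}]'

```text
clock: 24.65
position: [530.2, 165.6, 204.4]
ee_rot: [0.796, -0.606, -0.0, 0.0]
contact_force: [-0.5, -0.3, -1.0]
gripper_width: 13.9
grasp_force: 59.1
```

```bash
python3 g.py 529.6 167.4 -74.4 120
```

```text
pos [530.21 165.55 204.37] yaw -74.55 tilt 0.03 cm shift tool [-1.950e-01  5.000e-03  8.437e+00] az -0.15 F [-0.45 -0.34 -1.01] t 24.65 w 13.9 j [ 0.59  0.29 -0.21 -0.   -1.08 -0.32]
```

Emit:
send_rows --targets '[{"x": -0.19, "y": 0, "z": 2.5, "ax": 0, "ay": 0, "az": 0, "gripper": 1}, {"x": 0, "y": 0, "z": 2.5, "ax": 0, "ay": 0, "az": 0, "gripper": 1}, {"x": 0, "y": 0, "z": 2, "ax": 0, "ay": 0, "az": 0, "gripper": 1}, {"x": 0, "y": 0, "z": 1.2, "ax": 0, "ay": 0, "az": 0, "gripper": 1}, {"x": 0, "y": 0, "z": 0, "ax": 0, "ay": 0, "az": 0, "gripper": 1}]'

```text
clock: 25.07
position: [528.0, 166.5, 119.6]
ee_rot: [0.796, -0.606, -0.001, 0.003]
contact_force: [-0.2, -0.5, -1.1]
gripper_width: 13.6
grasp_force: 59.1
```

Emit:
send_rows --targets '[{"x": 0, "y": 0, "z": 0, "ax": 0, "ay": 0, "az": 0, "gripper": 1}, {"x": 0, "y": 0, "z": 0, "ax": 0, "ay": 0, "az": 0, "gripper": 1}, {"x": 0, "y": 0, "z": 0, "ax": 0, "ay": 0, "az": 0, "gripper": 1}, {"x": 0, "y": 0, "z": 0, "ax": 0, "ay": 0, "az": 0, "gripper": 1}, {"x": 0, "y": 0, "z": 0, "ax": 0, "ay": 0, "az": 0, "gripper": 1}]'

```text
clock: 25.48
position: [530.2, 168.8, 123.5]
ee_rot: [0.796, -0.605, 0.0, -0.001]
contact_force: [-0.1, -0.6, -1.6]
gripper_width: 14.0
grasp_force: 59.1
```

```bash
python3 g.py 529.6 167.4 -74.4 110
```

```text
pos [530.21 168.8  123.46] yaw -74.46 tilt 0.11 cm shift tool [0.119 0.099 1.346] az -0.06 F [-0.07 -0.61 -1.58] t 25.4833 w 14.0 j [ 0.6   0.37 -0.31  0.   -0.89 -0.33]
```

Emit:
send_rows --targets '[{"x": 0.08, "y": 0.05, "z": 0.6, "ax": 0, "ay": 0, "az": 0, "gripper": 1}, {"x": 0, "y": 0, "z": 0.5, "ax": 0, "ay": 0, "az": 0, "gripper": 1}, {"x": 0, "y": 0, "z": 0, "ax": 0, "ay": 0, "az": 0, "gripper": 1}, {"x": 0, "y": 0, "z": 0, "ax": 0, "ay": 0, "az": 0, "gripper": 1}, {"x": 0, "y": 0, "z": 0, "ax": 0, "ay": 0, "az": 0, "gripper": 1}]'

```text
clock: 25.9
position: [529.6, 167.7, 111.3]
ee_rot: [0.796, -0.605, 0.0, 0.0]
contact_force: [0.5, -0.1, -1.5]
gripper_width: 14.1
grasp_force: 59.1
```

```bash
python3 g.py 529.6 167.4 -74.4 110;sed -i 's/-86.5/-46.8/;s/(20,35,50)/(12,24)/' v.py; python3 v.py
```

```text
pos [529.59 167.72 111.34] yaw -74.44 tilt 0.02 cm shift tool [0.031 0.008 0.134] az -0.04 F [ 0.55 -0.08 -1.52] t 25.9 w 14.1 j [ 0.6   0.39 -0.33  0.   -0.86 -0.33]
line [253.5 215. ] [509.8 161.9  60. ]
line [268.48 208.  ] [554.4 172.6  60. ]
bore px [260.02 211.83]
h 12 expected [259.59 206.29] row [228, 230, 229, 230, 231, 231, 227, 202, 158, 136, 132, 126, 119, 149, 211, 230, 232, 231, 231]
h 24 expected [259.24 202.41] row [230, 230, 230, 230, 229, 230, 223, 187, 146, 134, 133, 125, 125, 164, 217, 229, 220, 192, 149]
```

Emit:
send_rows --targets '[{"x": 0.03, "y": 0, "z": 0.2, "ax": 0, "ay": 0, "az": 0, "gripper": 1}, {"x": 0, "y": 0, "z": 0.2, "ax": 0, "ay": 0, "az": 0, "gripper": 1}, {"x": 0, "y": 0, "z": 0.15, "ax": 0, "ay": 0, "az": 0, "gripper": 1}, {"x": 0, "y": 0, "z": 0, "ax": 0, "ay": 0, "az": 0, "gripper": 1}]'

```text
clock: 26.28
position: [529.4, 167.3, 105.6]
ee_rot: [0.796, -0.605, -0.0, 0.0]
contact_force: [0.2, -0.4, -1.9]
gripper_width: 14.0
grasp_force: 59.1
```

Emit:
send_rows --targets '[{"x": 0, "y": 0, "z": 0.1, "ax": 0, "ay": 0, "az": 0, "gripper": 1}, {"x": 0, "y": 0, "z": 0.1, "ax": 0, "ay": 0, "az": 0, "gripper": 1}, {"x": 0, "y": 0, "z": 0, "ax": 0, "ay": 0, "az": 0, "gripper": 1}]'

```text
clock: 26.53
position: [529.5, 167.4, 103.8]
ee_rot: [0.796, -0.605, -0.0, 0.0]
contact_force: [-0.8, -0.3, -2.4]
gripper_width: 13.7
grasp_force: 59.1
```

Emit:
send_rows --targets '[{"x": 0, "y": 0, "z": 0.2, "ax": 0, "ay": 0, "az": 0, "gripper": 1}, {"x": 0, "y": 0, "z": 0.3, "ax": 0, "ay": 0, "az": 0, "gripper": 1}, {"x": 0, "y": 0, "z": 0.3, "ax": 0, "ay": 0, "az": 0, "gripper": 1}, {"x": 0, "y": 0, "z": 0.2, "ax": 0, "ay": 0, "az": 0, "gripper": 1}, {"x": 0, "y": 0, "z": 0, "ax": 0, "ay": 0, "az": 0, "gripper": 1}]'

```text
clock: 26.95
position: [529.2, 167.2, 93.3]
ee_rot: [0.796, -0.605, -0.0, 0.001]
contact_force: [0.7, 0.8, -1.7]
gripper_width: 13.9
grasp_force: 59.1
```

Emit:
send_rows --targets '[{"x": 0, "y": 0, "z": 0.3, "ax": 0, "ay": 0, "az": 0, "gripper": 1}, {"x": 0, "y": 0, "z": 0.3, "ax": 0, "ay": 0, "az": 0, "gripper": 1}, {"x": 0, "y": 0, "z": 0.3, "ax": 0, "ay": 0, "az": 0, "gripper": 1}, {"x": 0, "y": 0, "z": 0.2, "ax": 0, "ay": 0, "az": 0, "gripper": 1}, {"x": 0, "y": 0, "z": 0, "ax": 0, "ay": 0, "az": 0, "gripper": 1}]'

```text
clock: 27.37
position: [529.3, 167.2, 82.3]
ee_rot: [0.796, -0.605, -0.0, 0.001]
contact_force: [0.0, 0.0, -1.6]
gripper_width: 13.7
grasp_force: 59.1
```

Emit:
send_rows --targets '[{"x": 0, "y": 0, "z": 0.2, "ax": 0, "ay": 0, "az": 0, "gripper": 1}, {"x": 0, "y": 0, "z": 0.2, "ax": 0, "ay": 0, "az": 0, "gripper": 1}, {"x": 0, "y": 0, "z": 0, "ax": 0, "ay": 0, "az": 0, "gripper": 1}, {"x": 0, "y": 0, "z": 0, "ax": 0, "ay": 0, "az": 0, "gripper": 1}, {"x": 0, "y": 0, "z": 0, "ax": 0, "ay": 0, "az": 0, "gripper": 1}]'

```text
clock: 27.78
position: [529.7, 167.4, 79.1]
ee_rot: [0.796, -0.605, 0.0, -0.0]
contact_force: [0.3, 0.2, -1.2]
gripper_width: 14.1
grasp_force: 59.1
```

Emit:
send_rows --targets '[{"x": 0, "y": 0, "z": 0.2, "ax": 0, "ay": 0, "az": 0, "gripper": 1}, {"x": 0, "y": 0, "z": 0.2, "ax": 0, "ay": 0, "az": 0, "gripper": 1}, {"x": 0, "y": 0, "z": 0.05, "ax": 0, "ay": 0, "az": 0, "gripper": 1}, {"x": 0, "y": 0, "z": 0, "ax": 0, "ay": 0, "az": 0, "gripper": 1}, {"x": 0, "y": 0, "z": 0, "ax": 0, "ay": 0, "az": 0, "gripper": 1}]'

```text
clock: 28.2
position: [529.6, 167.4, 74.4]
ee_rot: [0.796, -0.605, -0.0, 0.0]
contact_force: [0.7, 0.3, -1.1]
gripper_width: 14.0
grasp_force: 59.1
```

Emit:
send_rows --targets '[{"x": 0, "y": 0, "z": 0.05, "ax": 0, "ay": 0, "az": 0, "gripper": 1}, {"x": 0, "y": 0, "z": 0, "ax": 0, "ay": 0, "az": 0, "gripper": 1}, {"x": 0, "y": 0, "z": 0, "ax": 0, "ay": 0, "az": 0, "gripper": 1}, {"x": 0, "y": 0, "z": 0, "ax": 0, "ay": 0, "az": 0, "gripper": 1}]'

```text
clock: 28.53
position: [529.7, 167.4, 74.0]
ee_rot: [0.796, -0.605, 0.0, -0.0]
contact_force: [-0.2, -0.4, -2.0]
gripper_width: 14.2
grasp_force: 59.1
```

Emit:
send_rows --targets '[{"x": 0, "y": 0, "z": 0.05, "ax": 0, "ay": 0, "az": 0, "gripper": 1}, {"x": 0, "y": 0, "z": 0, "ax": 0, "ay": 0, "az": 0, "gripper": 1}, {"x": 0, "y": 0, "z": 0, "ax": 0, "ay": 0, "az": 0, "gripper": 1}, {"x": 0, "y": 0, "z": 0, "ax": 0, "ay": 0, "az": 0, "gripper": 1}]'

```text
clock: 28.87
position: [529.7, 167.4, 73.5]
ee_rot: [0.796, -0.605, 0.0, -0.0]
contact_force: [-0.8, -0.1, -1.3]
gripper_width: 13.7
grasp_force: 59.1
```

Emit:
send_rows --targets '[{"x": 0, "y": 0, "z": 0.05, "ax": 0, "ay": 0, "az": 0, "gripper": 1}, {"x": 0, "y": 0, "z": 0, "ax": 0, "ay": 0, "az": 0, "gripper": 1}, {"x": 0, "y": 0, "z": 0, "ax": 0, "ay": 0, "az": 0, "gripper": 1}, {"x": 0, "y": 0, "z": 0, "ax": 0, "ay": 0, "az": 0, "gripper": 1}]'

```text
clock: 29.2
position: [529.8, 167.5, 73.2]
ee_rot: [0.796, -0.605, 0.0, -0.0]
contact_force: [-0.6, 0.8, 0.0]
gripper_width: 14.3
grasp_force: 59.3
```

Emit:
send_rows --targets '[{"x": 0, "y": 0, "z": 0.05, "ax": 0, "ay": 0, "az": 0, "gripper": 1}, {"x": 0, "y": 0, "z": 0, "ax": 0, "ay": 0, "az": 0, "gripper": 1}, {"x": 0, "y": 0, "z": 0, "ax": 0, "ay": 0, "az": 0, "gripper": 1}, {"x": 0, "y": 0, "z": 0, "ax": 0, "ay": 0, "az": 0, "gripper": 1}]'

```text
clock: 29.53
position: [529.8, 167.5, 72.8]
ee_rot: [0.796, -0.605, 0.0, -0.0]
contact_force: [-0.9, 0.4, 1.2]
gripper_width: 14.4
grasp_force: 59.5
```

Emit:
send_rows --targets '[{"x": 0, "y": 0, "z": 0, "ax": 0, "ay": 0, "az": 0, "gripper": -1}, {"x": 0, "y": 0, "z": 0, "ax": 0, "ay": 0, "az": 0, "gripper": -1}, {"x": 0, "y": 0, "z": 0, "ax": 0, "ay": 0, "az": 0, "gripper": -1}, {"x": 0, "y": 0, "z": 0, "ax": 0, "ay": 0, "az": 0, "gripper": -1}, {"x": 0, "y": 0, "z": 0, "ax": 0, "ay": 0, "az": 0, "gripper": -1}]'

```text
clock: 29.95
position: [529.6, 167.4, 72.4]
ee_rot: [0.796, -0.605, -0.0, 0.0]
contact_force: [-0.3, 0.5, 0.6]
gripper_width: 73.8
grasp_force: 0.0
```

Emit:
send_rows --targets '[{"x": 0, "y": 0, "z": 0, "ax": 0, "ay": 0, "az": 0, "gripper": -1}, {"x": 0, "y": 0, "z": 0, "ax": 0, "ay": 0, "az": 0, "gripper": -1}, {"x": 0, "y": 0, "z": -2, "ax": 0, "ay": 0, "az": 0, "gripper": -1}, {"x": 0, "y": 0, "z": -3, "ax": 0, "ay": 0, "az": 0, "gripper": -1}, {"x": 0, "y": 0, "z": -3, "ax": 0, "ay": 0, "az": 0, "gripper": -1}]'

```text
clock: 30.37
position: [529.0, 167.0, 152.6]
ee_rot: [0.796, -0.605, -0.0, 0.001]
contact_force: [0.8, 0.6, 0.8]
gripper_width: 85.3
grasp_force: 0.0
```

Emit:
send_rows --targets '[{"x": 0, "y": 0, "z": -3, "ax": 0, "ay": 0, "az": 0, "gripper": -1}, {"x": 0, "y": 0, "z": -3, "ax": 0, "ay": 0, "az": 0, "gripper": -1}, {"x": 0, "y": 0, "z": 0, "ax": 0, "ay": 0, "az": 0, "gripper": -1}, {"x": 0, "y": 0, "z": 0, "ax": 0, "ay": 0, "az": 0, "gripper": -1}, {"x": 0, "y": 0, "z": 0, "ax": 0, "ay": 0, "az": 0, "gripper": -1}]'

```text
clock: 30.78
position: [529.0, 167.2, 212.0]
ee_rot: [0.796, -0.605, -0.0, 0.0]
contact_force: [0.1, 0.3, -0.4]
gripper_width: 85.4
grasp_force: 0.0
```

```bash
python3 g.py 529.6 167.4; python3 - <<'E'
from h import *
i,d=arm.get_image("scene");save(cv2.resize(i[150:370,200:420],None,fx=2.7,fy=2.7,interpolation=cv2.INTER_CUBIC),"pics/s6.png")
P=pts("scene",d);a=i.astype(int);m=(a[...,0]>150)&(a[...,1]<80)&(a[...,2]<80);m[:180]=0;m[230:]=0;m[:,:240]=0;m[:,280:]=0
print(m.sum(),P[m].max(0).round(1),np.median(P[m],0).round(1))
E
```

```text
pos [529.03 167.21 211.97] yaw -74.47 tilt 0.06 cm shift tool [-0.003 -0.06  -0.   ] az -0.12 F [ 0.05  0.28 -0.45] t 30.7833 w 85.4 j [ 0.6   0.28 -0.2  -0.   -1.1  -0.33]
20 [584.5 306.  103.8] [532.3 161.6  98.7]
```

View pics/s6.png

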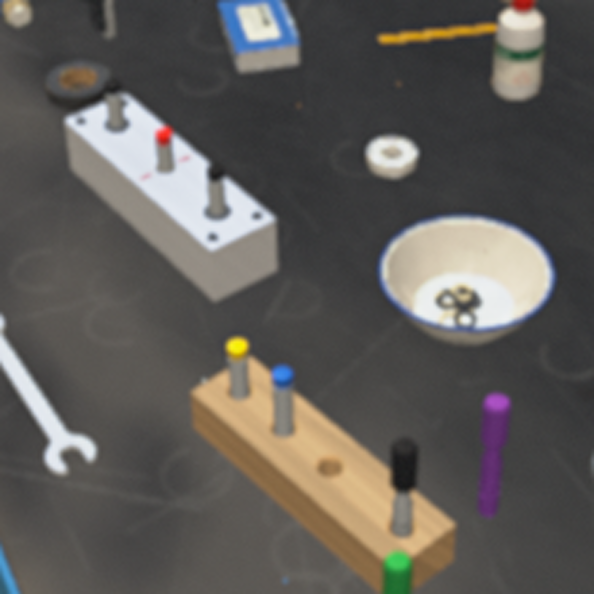

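The red post stands upright in the bore (165,150), a little lower than the two black caps. The rod (402,485), yellow and blue are in their rack holes.

```bash
python3 -c "
from bench import arm
print(arm.job_done())"
```

```text
the job is handed in; nothing more can be done
None
```

The job is handed in: the bore measured about 33.5 mm deep, the rod is back upright in its own hole, and the red post stands home in the bore about 40 mm above the face; yellow would have stood only about 0.5 mm too high, so the choice of red rests on that measurement.

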